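# Hang the spice trays and load them

## Task

Put up the spice trays: hook each of the two bracket trays by its claws into one of the slotted uprights, press it down until it locks home, and press that upright's hinged flap down until it snaps shut over it. Stand every spice jar from the bench upright in the hung trays (any tray), and leave the bowl, the oil bottle and the scale alone.

Things in the scene. Friction and masses are not known exactly. Their poses are not given: they have to be found in the camera images.
- rack: Aluminium rack fixed to the bench (mm): two slotted uprights 50 wide, 34 deep, tops 210 up, at y +88 (left) and -88 (right). Origin at bench level midway between them, in the plane of their fronts; front looks to -x. On each centre line two slots 16 wide, 35 high in a 5 thick front plate, lower edges 120 and 170 up; a sprung catch behind the lower one. Dark foot 64 (x 0 to 64) x 280 x 12.
- seat_left (a point): Where a bracket's grip point is when locked home in the left upright; axes as the rack's. 42 mm in front of the upright's face, 175 up. To hook: bracket level and square, grip point 21 (18 to 25) mm above home and 30 or more in front; move along +x till the back plate meets the upright, then down. From 12 mm above home (hooked by then) the catch resists: a push of 6 to 15 N drives it home.
- hinge_left (a point): Middle of the hinge axis (along the rack's y) of the left flap, at the upright's top rear edge: 36 mm behind its front face, 213.5 mm up. The flap is a dark steel plate 58 mm long from hinge to free edge, 52 wide, 4 thick, with a sprung steel clip bar 14 below it near the free edge.
- flap_left (a joint): Angle (rad) of the left flap. 0 = shut, level over the upright and the top edge of a locked bracket's back plate, free edge towards the robot; 1.57 = upright; 1.95 = leaning back, stop. Light friction holds it. At about 0.2 rad its clip meets a bead on the back plate and resists (5 to 12 N near the free edge), then snaps under it and holds it below 0.05. A bracket not locked home blocks it.
- seat_right (a point): As seat_left, for the right upright. A bracket past the catch (below 4 mm above home) stays locked; one left above the catch hangs hooked and can be pressed down later, best on the rib or the back plate's top edge near the upright.
- hinge_right (a point): Middle of the hinge axis (along the rack's y) of the right flap, at the upright's top rear edge: 36 mm behind its front face, 213.5 mm up. The flap is a dark steel plate 58 mm long from hinge to free edge, 52 wide, 4 thick, with a sprung steel clip bar 14 below it near the free edge.
- flap_right (a joint): Angle (rad) of the right flap. 0 = shut, level over the upright and the top edge of a locked bracket's back plate, free edge towards the robot; 1.57 = upright; 1.95 = leaning back, stop. Light friction holds it. At about 0.2 rad its clip meets a bead on the back plate and resists (5 to 12 N near the free edge), then snaps under it and holds it below 0.05. A bracket not locked home blocks it.
- bracket_a_grip (a point): Grip point of a bracket tray (two alike, bare aluminium, 0.42 kg), x towards its claws, z up. Lies in the upright rib: 14 mm thick (y), from x -28 to +34, top 20 above the point. The tray's flat underside is 75 below the point; floor 6 thick, x -98 to +42, y -74 to +74, lip 24 high and 4 thick all round. Back plate at the +x end: 48 wide, 8 thick, rear face at x +42, top 35 above the point, a small bead along its front top edge.
- bracket_b_grip (a point): The same on the other bracket tray. Claws: two, on the centre line behind the back plate, 9 mm thick; necks 10 high with undersides 20 and 70 above the tray's underside, 6.5 long, then tips that reach 18 below the necks; the claws end 18.5 behind the back plate. The rib divides the tray into two halves, each with room for jars.
- jar_1_centre (a point): Centre (38 mm above its foot) of a closed spice jar, z up: 54 diameter, 76 high (round body to 46, then shoulder and 48 diameter cap), 0.25 kg, heavy glass bottom. May be absent. A good place in a tray: centre 38.5 mm to either side (y) of the bracket's grip point, 46 in front (x -46), and 31 below it when its foot is on the tray floor.
- jar_2_centre (a point): Centre (38 mm above its foot) of a closed spice jar, z up: 54 diameter, 76 high (round body to 46, then shoulder and 48 diameter cap), 0.25 kg, heavy glass bottom. May be absent.
- jar_3_centre (a point): Centre (38 mm above its foot) of a closed spice jar, z up: 54 diameter, 76 high (round body to 46, then shoulder and 48 diameter cap), 0.25 kg, heavy glass bottom. May be absent.
- jar_4_centre (a point): Centre (38 mm above its foot) of a closed spice jar, z up: 54 diameter, 76 high (round body to 46, then shoulder and 48 diameter cap), 0.25 kg, heavy glass bottom. May be absent.
- bowl: Bystander: small steel bowl, 100 mm diameter, 45 high; origin under its centre
- oil_bottle: Bystander: amber glass bottle, 60 mm diameter, 170 high; origin under its centre
- scale: Bystander: white dial kitchen scale, 120 x 160 mm, 106 high; origin under its centre

How it is judged:
By the outcome, as a careful person would: the job done as asked, in the order asked, and still so for the second after the job is handed in, with the robot touching nothing.
Of jar_1, jar_2, jar_3, jar_4 only 2 to 4 are there at a start; the rules pass over those that are not, and their reading is None.
At some moment in a run one of jar_1, jar_2, jar_3, jar_4, bracket_a, bracket_b may be knocked a few centimetres aside while the robot is not near it.
It also fails if it takes over 210 s, if anything falls off the work surface, if the arm or the gripper's body presses on something with over 40 N, if the wrist force passes 120 N, or if a joint passes its speed limit or range.

## Robot

A 6-joint arm with a two-finger parallel gripper is mounted at the origin on the work surface. World frame = base frame: x ahead of the robot, y to its left, z up, the work surface at z = 0. Lengths are in m, angles in rad, forces in N, time in s.
With the tool pointing down it reaches from about 0.325 to 1 m from the base axis. Payload 5.1 kg.
Tool frame: the origin (TCP) lies at the very end of the fingers, on their centre line; the grasp point (between the pads) lies 19 mm behind it (manip.grip_point_offset is the distance from the TCP to the grasp point, in m); z points along the fingers, y is the line along which they close (so a half turn about z gives the same grasp; the last joint's range is limited). The gripper opens to 85 mm and grips with 20 to 120 N. Pads are 22 mm wide; open, the fingers measure 114 mm over their backs; the gripper's body (76 mm by 85 mm) begins 54 mm behind the grasp point. The pads swing forward as they close: fully open they stand 13 mm farther back than shut.
Start: joints at [1.088, 0.124, 1.65, -0, 1.367, -0.083], TCP at [0.253, 0.599, 0.202] pointing down, gripper open.
Joint ranges: [-2.61, 2.61], [-1.02, 2.33], [0.03, 2.71], [-1.35, 4.49], [0.32, 2.68], [-2.91, 2.91]. Speed limits (rad/s): [2.57, 2.57, 3.14, 3.14, 3.14, 3.14].

## Interface

Orientations are given as [roll, pitch, yaw] about the fixed x, y, z axes, in that order (R = Rz(yaw) Ry(pitch) Rx(roll)).
In Python, from workcell import manip gives the robot as it stands.
- The arm moves only by the tool send_rows, never from a script. Its argument "rows" is a list of rows, each a list of 6 numbers: the shift along the tool's x, y, z in m, then the turn, a rotation vector about the tool's x, y, z in degrees. In form: [[x, y, z, ax, ay, az], ...]. A call has 1 to 12 rows; each row is the pose to reach, as a shift and turn from the pose commanded when the call began, along the tool's axes at that moment; what a row does not reach only later rows make up. A row lasts 1/10 s, in which the tool goes at most 50 mm and 8.59 degrees, less where a joint would pass 70% of its speed; a pose out of reach is approached as far as the arm can. A call with a gripper value outside its range is refused whole. "fingers" is the closure in counts, from 0 (fully open) to 255 (shut), set as the call begins (left out, the last holds). The fingers move at their own pace and stop on an object; "squeeze" is the grip in N (left out, the last holds). Time passes only in rows, so rows that repeat a pose let the fingers close. It gives the time, the measured TCP pose, the force, the opening and the grip force at its end, in the units of the state.
- manip.get_obs(): the state, without advancing time (a new reading comes with each control period).
- manip.grab_frame(name): name is "side" or "top" or "wrist"; returns the picture (480x640x3 uint8, blue, green, red); there is no depth.
- manip.get_calibration(name): a dict with "intrinsics" (3x3 intrinsics, pixels), "k1" (the pictures are not rectified: a ray, as slopes to the right and down, at radius r is drawn at 1 + k1 r^2 times it, then the intrinsics apply), "xyz" and "attitude" of the camera in the world. Camera axes: x right, y up, looking along -z (the intrinsics and any distortion apply to the point x, -y, -z); pixel columns grow to the right and rows downward; lengths in m; the calibration is good to about 2 mm. A picture is of the moment at which its call begins: read the wrist's pose just before it. get_calibration takes no time and is no camera call; for the wrist camera it gives the pose at the moment of the call.
- manip.close_job(): hands the job in; it is judged then, once.
The state is a dict: "t": time; "joints": joint angles; "joint_vel": joint speeds; "joint_efforts": joint torques, N m; "position": TCP position; "ee_rot": TCP orientation; "contact_force": force on the tool from outside, world axes, zero at the start; "wrist_torque": the same for the moment, N m; "width": opening from 0.0 (shut) to 1.0 (fully open); "grip_force": force on a finger pad.
Only numpy, scipy, OpenCV 4.12 (cv2) and the standard library are available. Lean on these libraries where they do the work, as an engineer would, in place of code of your own. Each camera call takes 0.05 s, during which the arm holds its last target. There are 200 camera calls.

## Working session

There is one attempt and no reset: what is moved stays moved. The work goes in short steps, Python scripts to look and compute and a tool call to move; the robot and the scene stay as the last step left them, time stands still between calls to the robot, and variables do not carry over. Pictures are saved under pics/ and viewed, at most 14 in all, crops included, and the job is handed in when it is done.

Besides the shell and the picture viewer there is one more tool, called after ">>>" by a JSON object that holds its "op" and its "data". send_rows: Moves the arm, as the interface text tells. Its arguments: {"type":"object","properties":{"rows":{"type":"array"},"fingers":{"type":"number"},"squeeze":{"type":"number"}},"required":["rows"]}

```bash
mkdir -p pics; ls; python3 - <<'E'
from workcell import manip
import cv2
print(manip.get_obs())
for n in("side","top","wrist"):
    c=manip.get_calibration(n);print(n,c)
    cv2.imwrite(f"pics/{n}0.png",manip.grab_frame(n))
E
```

```text
pics
{'t': 0.0, 'joints': array([ 1.08836550e+00,  1.24516218e-01,  1.65165687e+00, -2.23845580e-05,
        1.36748278e+00, -8.26238623e-02]), 'joint_vel': array([-0.00141559,  0.00025095,  0.00015499,  0.00089303, -0.00166717,
        0.00050146]), 'joint_efforts': array([ 2.84320311e-03, -4.23622513e+01, -3.65450048e+01,  1.51598138e-04,
        7.02805337e-03,  1.64601789e-05]), 'position': array([0.25274644, 0.59813202, 0.200556  ]), 'ee_rot': array([-3.13953466e+00, -1.48437803e-04,  2.74179007e+00]), 'contact_force': array([ 0.01750178, -0.13788031,  0.25819895]), 'wrist_torque': array([-0.03061538,  0.03519573,  0.00269754]), 'grip_force': 0.0, 'width': 0.9977412432427529}
side {'intrinsics': array([[547.81040927,   0.        , 323.46104643],
       [  0.        , 547.81040927, 239.15079297],
       [  0.        ,   0.        ,   1.        ]]), 'k1': -0.12922108504767574, 'xyz': array([ 0.3957666 , -0.77518027,  0.79796189]), 'attitude': array([ 0.8756462 , -0.02410595, -0.24337038])}
top {'intrinsics': array([[468.99084808,   0.        , 316.27551582],
       [  0.        , 468.99084808, 234.79568027],
       [  0.        ,   0.        ,   1.        ]]), 'k1': -0.07128060978545007, 'xyz': array([0.53417147, 0.00996917, 1.27452643]), 'attitude': array([ 0.03336037,  0.00529564, -1.59093977])}
wrist {'intrinsics': array([[371.93969484,   0.        , 316.69205234],
       [  0.        , 371.93969484, 240.89334371],
       [  0.        ,   0.        ,   1.        ]]), 'k1': -0.020710586209457486, 'xyz': array([0.18640946, 0.62656446, 0.37257208]), 'attitude': array([-0.28609722,  0.00177801,  1.17080645])}
```

View pics/top0.png

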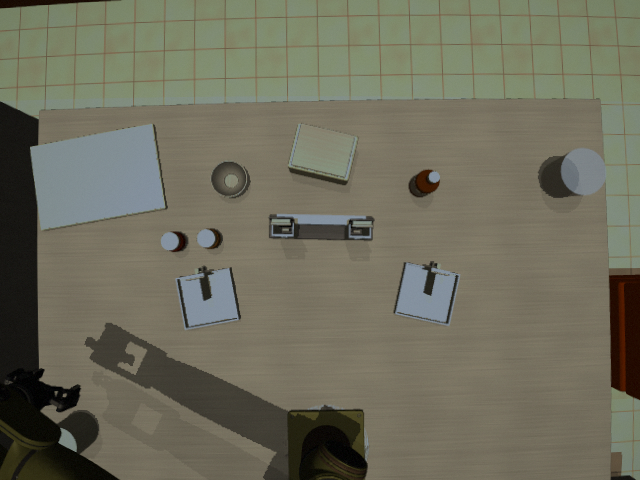

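View pics/side0.png

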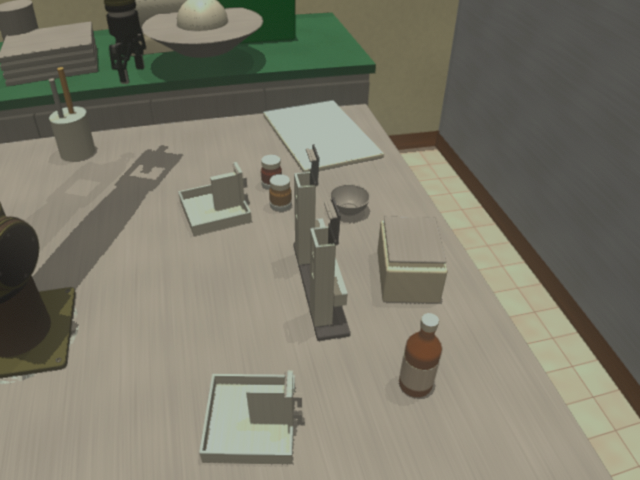

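The top view shows the left bracket at about (208,295), the right bracket at (428,292), jars at (173,241) and (208,238), and the rack at (321,227) with both flaps up. The bowl, oil bottle and scale are at the back. The side view agrees, with only two jars on the bench. I'll zoom in to measure.

```bash
cat > h.py <<'E'
import numpy as np, cv2
from scipy.spatial.transform import Rotation as R
from workcell import manip
def cam(n):
    c=manip.get_calibration(n); return dict(K=c['intrinsics'],k=c['k1'],p=np.array(c['xyz']),R=R.from_euler('xyz',c['attitude']).as_matrix())
def ray(c,uv):
    d=np.array([(uv[0]-c['K'][0,2])/c['K'][0,0],(uv[1]-c['K'][1,2])/c['K'][1,1]])
    s=d.copy()
    for _ in range(20): s=d/(1+c['k']*(s@s))
    return c['R']@np.array([s[0],-s[1],-1.])
def atz(c,uv,z):
    r=ray(c,uv); return c['p']+r*(z-c['p'][2])/r[2]
def proj(c,P):
    q=(np.atleast_2d(P)-c['p'])@c['R']; s=np.c_[q[:,0]/-q[:,2],-q[:,1]/-q[:,2]]
    s=s*(1+c['k']*(s**2).sum(1))[:,None]; return s@np.diag([c['K'][0,0],c['K'][1,1]])+c['K'][:2,2]
def crop(im,x,y,w,h,s,name): cv2.imwrite(name,cv2.resize(im[y:y+h,x:x+w],None,fx=s,fy=s,interpolation=cv2.INTER_CUBIC))
E
python3 - <<'E'
from h import *
crop(cv2.imread('pics/top0.png'),150,205,320,130,2.5,'pics/c1.png')
E
```

```text
(no output)
```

View pics/c1.png

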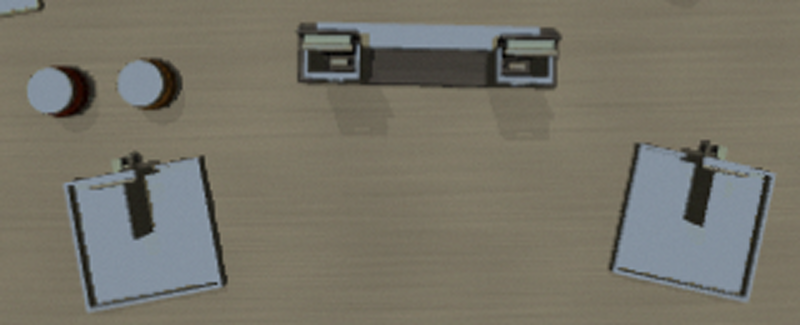

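```bash
cat >> h.py <<'E'
def rigid(model,obs):
    mc,oc=model.mean(0),obs.mean(0); a=model-mc;b=obs-oc
    th=np.arctan2((a[:,0]*b[:,1]-a[:,1]*b[:,0]).sum(),(a*b).sum())
    M=np.array([[np.cos(th),-np.sin(th)],[np.sin(th),np.cos(th)]]); t=oc-M@mc
    return t,th,np.abs(a@M.T+oc-obs).max()
TRAY=np.array([[42,74],[42,-74],[-98,-74],[-98,74]])/1000.
E
python3 - <<'E'
from h import *
c=cam('top'); f=lambda l,z:np.array([atz(c,(150+u/2.5,205+v/2.5),z)[:2] for u,v in l])
print('L',rigid(TRAY,f([(65,183),(203,156),(226,284),(91,309)],.024)))
print('R',rigid(TRAY,f([(637,143),(774,174),(748,298),(612,270)],.024)))
print('jars',f([(51,91),(140,83)],.076))
print('foot front',f([(298,86),(556,87)],.012)); print('foot rear',f([(302,24),(556,30)],.012))
print('up top front',f([(304,81),(361,81),(498,83),(553,84)],.21))
print('up top rear',f([(304,48),(361,50),(498,50),(553,53)],.21))
E
```

```text
L (array([0.43990776, 0.31231316]), np.float64(0.17324718136693865), np.float64(0.0019269283986398378))
R (array([ 0.44062031, -0.28330317]), np.float64(-0.23080600450262811), np.float64(0.0028733581504274963))
jars [[0.56489887 0.39186273]
 [0.57129651 0.29901697]]
foot front [[ 0.56659315  0.14294883]
 [ 0.55987567 -0.13507405]]
foot rear [[ 0.63349541  0.13751072]
 [ 0.62138989 -0.13657347]]
up top front [[ 0.56594558  0.11655147]
 [ 0.56489609  0.0646923 ]
 [ 0.56055317 -0.05969606]
 [ 0.55862573 -0.10966365]]
up top rear [[ 0.59598957  0.11604529]
 [ 0.59309533  0.06416954]
 [ 0.59055484 -0.06037281]
 [ 0.58681553 -0.11034419]]
```

```bash
cat >> h.py <<'E'
def plan(p,yaw,pitch=0.):
    o=manip.get_obs(); r0=R.from_euler('xyz',o['ee_rot']); r1=R.from_euler('xyz',[np.pi,pitch,yaw])
    d=r0.inv().apply(np.array(p)-o['position']); w=np.degrees((r0.inv()*r1).as_rotvec())
    print('rows',np.round(d,4),np.round(w,1),'n>=',max(np.linalg.norm(d)/.05,np.linalg.norm(w)/8.59))
E
python3 -c "
from h import *
plan((.42,.316,.2),np.pi+.173)"
```

```text
rows [-0.2639 -0.1949  0.0011] [ -0.1  -0.  -32.8] n>= 6.56130001312561
```

>>> {"op": "send_rows", "data": {"rows": [[-0.264,-0.195,0.001,0,0,-32.8],[-0.264,-0.195,0.001,0,0,-32.8],[-0.264,-0.195,0.001,0,0,-32.8],[-0.264,-0.195,0.001,0,0,-32.8],[-0.264,-0.195,0.001,0,0,-32.8],[-0.264,-0.195,0.001,0,0,-32.8],[-0.264,-0.195,0.001,0,0,-32.8],[-0.264,-0.195,0.001,0,0,-32.8],[-0.264,-0.195,0.001,0,0,-32.8],[-0.264,-0.195,0.001,0,0,-32.8]], "fingers": 0}}

```text
t: 1.15
position: [0.4198, 0.317, 0.2006]
ee_rot: [3.141, -0.0, -2.968]
contact_force: [-0.5, 0.0, -0.2]
width: 0.999
grip_force: 0.0
```

```bash
python3 - <<'E'
from h import *
import pickle
o=manip.get_obs();print(o['position'],o['ee_rot'])
c=cam('wrist');im=manip.grab_frame('wrist');cv2.imwrite('pics/w1.png',im);pickle.dump(c,open('w1.pkl','wb'));print(c['p'])
t=manip.grab_frame('top');cv2.imwrite('pics/top1.png',t)
E
```

```text
[0.41982067 0.31698757 0.20064445] [ 3.14137279e+00 -4.27172626e-04 -2.96807499e+00]
[0.34882377 0.3047329  0.37257473]
```

View pics/w1.png

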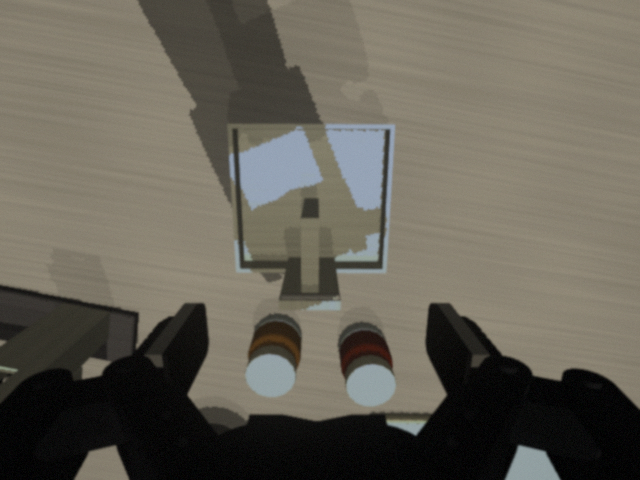

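```bash
python3 - <<'E'
from h import *
import pickle
c=pickle.load(open('w1.pkl','rb'))
f=lambda l,z:np.array([atz(c,p,z)[:2] for p in l])
# order: rear-left, rear-right, front-right, front-left
print(rigid(TRAY,f([(388,272),(237,272),(229,125),(395,125)],.024)))
print(rigid(np.array([[-.028,0],[.034,.024],[.034,-.024]]),np.r_[f([(311,218)],.095),f([(341,299),(280,299)],.11)]))
print('jars',f([(270,374),(371,384)],.076))
print('rack corner foot (front left)',f([(137,313)],.012))
E
```

```text
(array([0.44064876, 0.3166375 ]), np.float64(0.17329754921560594), np.float64(0.001745829671212784))
(array([0.43863809, 0.31589653]), np.float64(0.16837625235462617), np.float64(0.0009272261524517211))
jars [[0.56951954 0.29928668]
 [0.56409934 0.39438445]]
rack corner foot (front left) [[0.56637369 0.14630469]]
```

>>> {"op": "send_rows", "data": {"rows": [[-0.02,-0.004,0.03,0,0,0],[-0.02,-0.004,0.08,0,0,0],[-0.02,-0.004,0.12,0,0,0],[-0.02,-0.004,0.144,0,0,0],[-0.02,-0.004,0.144,0,0,0],[-0.02,-0.004,0.144,0,0,0]]}}

```text
t: 1.85
position: [0.4405, 0.3166, 0.0572]
ee_rot: [-3.142, -0.0, -2.968]
contact_force: [0.3, 0.3, 1.0]
width: 1.0
grip_force: 0.0
```

>>> {"op": "send_rows", "data": {"rows": [[0,0,0,0,0,0],[0,0,0,0,0,0],[0,0,0,0,0,0],[0,0,0,0,0,0],[0,0,0,0,0,0],[0,0,0,0,0,0],[0,0,0,0,0,0],[0,0,0,0,0,0],[0,0,0,0,0,0],[0,0,0,0,0,0]], "fingers": 255, "squeeze": 90}}

```text
t: 2.85
position: [0.4411, 0.3158, 0.0577]
ee_rot: [-3.141, 0.001, -2.969]
contact_force: [-1.8, -1.5, 5.2]
width: 0.124
grip_force: 88.7
```

>>> {"op": "send_rows", "data": {"rows": [[0,0,-0.03,0,0,0],[0,0,-0.07,0,0,0],[0,0,-0.1,0,0,0],[0,0,-0.121,0,0,0],[0,0,-0.121,0,0,0]]}}

```text
t: 3.35
position: [0.4421, 0.3167, 0.1804]
ee_rot: [3.14, 0.005, -2.969]
contact_force: [0.4, 0.6, -4.9]
width: 0.12
grip_force: 88.8
```

```bash
python3 -c "
from h import *
plan((.46,.0945,.1787),np.pi-.03)"
```

```text
rows [ 0.0206 -0.222   0.0011] [ 0.1  0.3 11.6] n>= 4.4592496226845935
```

>>> {"op": "send_rows", "data": {"rows": [[0.005,-0.04,0.001,0,0.2,3],[0.01,-0.085,0.001,0,0.2,6],[0.015,-0.13,0.001,0,0.2,9],[0.02,-0.17,0.001,0,0.2,11.6],[0.021,-0.205,0.001,0,0.2,11.6],[0.021,-0.222,0.001,0,0.2,11.6],[0.021,-0.222,0.001,0,0.2,11.6],[0.021,-0.222,0.001,0,0.2,11.6]]}}

```text
t: 4.15
position: [0.4569, 0.0935, 0.1744]
ee_rot: [-3.142, -0.007, 3.111]
contact_force: [0.5, -0.6, -4.1]
width: 0.129
grip_force: 89.0
```

```bash
python3 - <<'E'
from h import *
import pickle
o=manip.get_obs();print(o['position'],o['ee_rot'])
c=cam('wrist');im=manip.grab_frame('wrist');cv2.imwrite('pics/w2.png',im);pickle.dump(c,open('w2.pkl','wb'))
t=manip.grab_frame('top');cv2.imwrite('pics/top2.png',t)
s=manip.grab_frame('side');cv2.imwrite('pics/side2.png',s)
a=cv2.resize(t[200:300,250:390],None,fx=2.8,fy=2.8,interpolation=2)
b=cv2.resize(s[130:350,230:380],None,fx=2.7,fy=2.7,interpolation=2)
m=np.zeros((600,800,3),np.uint8);m[:280,:392]=a;m[:594,393:798]=b
w=im[300:480,0:392];m[290:470,:392]=w
cv2.imwrite('pics/m2.png',m)
E
```

```text
[0.45690132 0.09346994 0.17437753] [-3.14154265 -0.00727975  3.1107262 ]
```

View pics/m2.png

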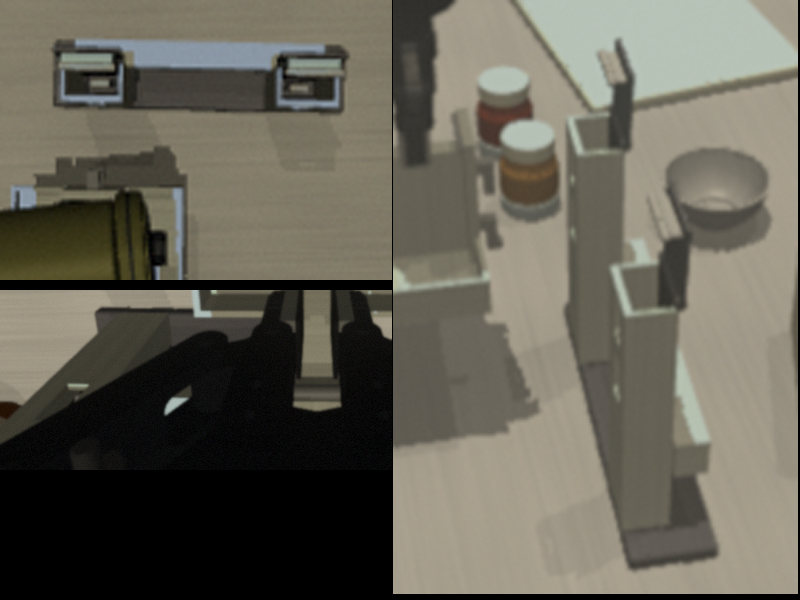

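```bash
python3 - <<'E'
from h import *
c=cam('top'); f=lambda l,z:np.array([atz(c,(250+u/2.8-.2,200+v/2.8-.2),z)[:2] for u,v in l])
o=manip.get_obs();print(o['position'],o['ee_rot'])
M=np.array([[0,113],[0,63],[0,-63],[0,-113]])/1e3
print('top',rigid(M,f([(59,103),(124,103),(277,107),(340,108)],.21)))
print('foot',rigid(np.array([[0,.14],[0,-.14]]),f([(54,107),(344,112)],.012)))
print('tray rear corners',f([(12,187),(186,187)],o['position'][2]+.0173-.051))
y=o['ee_rot'][2]-np.pi;g=o['position'][:2]
print('expected',[g+[np.cos(y)*.042-np.sin(y)*s,np.sin(y)*.042+np.cos(y)*s] for s in(.074,-.074)])
cs=cam('side'); fs=lambda l,z:np.array([atz(cs,(230+(u-393)/2.7-.2,130+v/2.7-.2),z)[:2] for u,v in l])
# near (right) upright front face top corners: (612,268) outer? (624,312); far: (568,118),(578,152)
print('side top',fs([(568,118),(578,152),(612,266),(624,312)],.21))
E
```

```text
[0.45750293 0.09434321 0.17571186] [-3.1413768  -0.00522629  3.11311843]
top (array([0.56368298, 0.00379378]), np.float64(-0.040041300060211456), np.float64(0.0014758419739066414))
foot (array([0.56509878, 0.00371339]), np.float64(-0.037530848312166284), np.float64(0.00042046287239796976))
tray rear corners [[0.49829423 0.16698823]
 [0.49539362 0.01686229]]
expected [array([0.50159272, 0.16711745]), array([0.4973791 , 0.01917745])]
side top [[ 0.57258648  0.11258999]
 [ 0.57068789  0.0683593 ]
 [ 0.56539258 -0.06146291]
 [ 0.56249455 -0.10689506]]
```

```bash
python3 -c "
from h import *
plan((.487,.0948,.179),np.pi-.038)"
```

```text
rows [-0.0295  0.0013 -0.0034] [-0.  -0.3  0.5] n>= 0.5936657153180388
```

>>> {"op": "send_rows", "data": {"rows": [[-0.015,0.001,-0.003,0,-0.3,0.5],[-0.0295,0.0013,-0.0034,0,-0.3,0.5],[-0.0295,0.0013,-0.0034,0,-0.3,0.5],[-0.0295,0.0013,-0.0034,0,-0.3,0.5],[-0.0295,0.0013,-0.0034,0,-0.3,0.5],[-0.0295,0.0013,-0.0034,0,-0.3,0.5]]}}

```text
t: 4.9
position: [0.4871, 0.0942, 0.1799]
ee_rot: [-3.141, 0.001, 3.104]
contact_force: [0.2, 1.0, -4.0]
width: 0.126
grip_force: 89.0
```

```bash
python3 -c "
from h import *
plan((.525,.0936,.179),np.pi-.038)
s=manip.grab_frame('side');t=manip.grab_frame('top')
a=cv2.resize(t[205:275,255:385],None,fx=3,fy=3,interpolation=2)
b=cv2.resize(s[150:300,230:360],None,fx=3,fy=3,interpolation=2)
m=np.zeros((460,800,3),np.uint8);m[:210,:390]=a;m[:450,400:790]=b
cv2.imwrite('pics/m3.png',m)"
```

```text
rows [-0.0379  0.0009  0.0009] [-0.   0.1 -0. ] n>= 0.7588681326528841
```

View pics/m3.png

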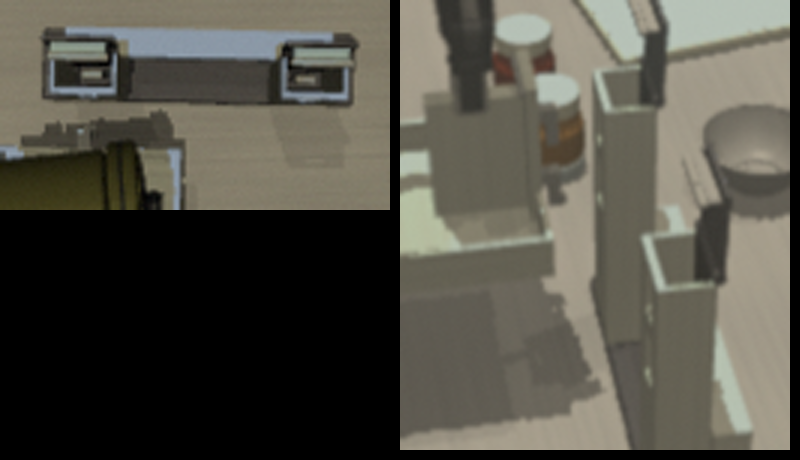

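>>> {"op": "send_rows", "data": {"rows": [[-0.01,0.0005,0.001,0,0,0.2],[-0.018,0.001,0.001,0,0,0.2],[-0.025,0.001,0.001,0,0,0.2],[-0.03,0.001,0.001,0,0,0.2],[-0.034,0.001,0.001,0,0,0.2],[-0.037,0.001,0.001,0,0,0.2],[-0.04,0.001,0.001,0,0,0.2],[-0.04,0.001,0.001,0,0,0.2],[-0.04,0.001,0.001,0,0,0.2]]}}

```text
t: 5.9
position: [0.5276, 0.0934, 0.1792]
ee_rot: [-3.141, 0.002, 3.1]
contact_force: [0.8, -0.2, -4.5]
width: 0.123
grip_force: 89.0
```

>>> {"op": "send_rows", "data": {"rows": [[-0.002,0,0,0,0,0],[-0.004,0,0,0,0,0],[-0.006,0,0,0,0,0],[-0.006,0,0,0,0,0]]}}

```text
t: 6.3
position: [0.5284, 0.0933, 0.1791]
ee_rot: [-3.14, -0.013, 3.1]
contact_force: [-20.5, -0.6, 5.5]
width: 0.124
grip_force: 90.3
```

>>> {"op": "send_rows", "data": {"rows": [[0.004,0,0,0,0,0],[0.004,0,0.003,0,0,0],[0.004,0,0.006,0,0,0],[0.004,0,0.009,0,0,0],[0.004,0,0.012,0,0,0],[0.004,0,0.012,0,0,0]]}}

```text
t: 6.9
position: [0.5287, 0.0936, 0.1699]
ee_rot: [-3.141, -0.001, 3.1]
contact_force: [-12.5, 0.1, 9.1]
width: 0.125
grip_force: 90.9
```

>>> {"op": "send_rows", "data": {"rows": [[0.001,0,0.003,0,0,0],[0.001,0,0.006,0,0,0],[0.001,0,0.009,0,0,0],[0.001,0,0.012,0,0,0],[0.001,0,0.014,0,0,0],[0.001,0,0.014,0,0,0]]}}

```text
t: 7.5
position: [0.5287, 0.0942, 0.1684]
ee_rot: [3.141, 0.002, 3.1]
contact_force: [-39.9, -0.6, 57.3]
width: 0.13
grip_force: 97.0
```

>>> {"op": "send_rows", "data": {"rows": [[0.001,0,-0.008,0,0,0],[0.002,0,-0.012,0,0,0],[0.002,0,-0.012,0,0,0],[0.002,0,-0.012,0,0,0]]}}

```text
t: 7.9
position: [0.5273, 0.0938, 0.1688]
ee_rot: [3.141, 0.004, 3.1]
contact_force: [-8.9, -0.0, 11.7]
width: 0.124
grip_force: 91.1
```

```bash
python3 -c "
from h import *
print(manip.get_obs()['position'],manip.get_obs()['contact_force'],manip.get_obs()['wrist_torque'],manip.get_obs()['ee_rot'])
s=manip.grab_frame('side');t=manip.grab_frame('top')
cv2.imwrite('pics/s4.png',s);cv2.imwrite('pics/t4.png',t)
a=cv2.resize(t[205:275,255:385],None,fx=3,fy=3,interpolation=2)
b=cv2.resize(s[150:300,230:360],None,fx=3,fy=3,interpolation=2)
m=np.zeros((460,800,3),np.uint8);m[:210,:390]=a;m[:450,400:790]=b
cv2.imwrite('pics/m4.png',m)"
```

```text
[0.52729422 0.09375507 0.16875581] [-8.94130243 -0.0381797  11.72281847] [-0.05784133  1.40356808  0.01327746] [3.14129724 0.00350763 3.09973757]
```

View pics/m4.png

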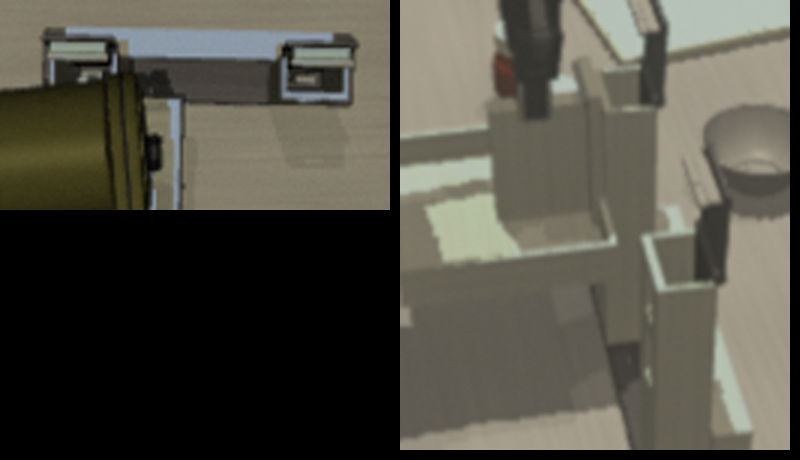

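>>> {"op": "send_rows", "data": {"rows": [[0.003,0,0.003,0,0.5,0],[0.006,0,0.006,0,1,0],[0.008,0,0.008,0,1.5,0],[0.008,0,0.008,0,1.5,0],[0.008,0,0.008,0,1.5,0]]}}

```text
t: 8.5
position: [0.5257, 0.0939, 0.1677]
ee_rot: [3.141, -0.006, 3.1]
contact_force: [-5.0, -0.6, 26.1]
width: 0.122
grip_force: 92.9
```

>>> {"op": "send_rows", "data": {"rows": [[-0.001,0,0.003,0,0.5,0],[0.001,0,0.006,0,1,0],[0.002,0,0.008,0,1.5,0],[0.002,0,0.008,0,1.5,0],[0.002,0,0.008,0,1.5,0]]}}

```text
t: 9.0
position: [0.525, 0.0942, 0.1671]
ee_rot: [3.14, -0.028, 3.1]
contact_force: [-17.6, -2.4, 52.5]
width: 0.123
grip_force: 96.3
```

```bash
python3 -c "
from h import *
c=cam('side')
cr=lambda q:(q-[230,150])*3+[400,0]
# calibrate: upright top front corners of left upright (seen at m3: (596,72) far,(606,112) near)
a=-.041;M=np.array([[np.cos(a),-np.sin(a)],[np.sin(a),np.cos(a)]])
g=np.array([.5263,.0938])
print('upright',cr(proj(c,np.array([[*(g+M@[.042,s]),.21] for s in(.025,-.025)]))))
for h in(6,10,14,18):
  P=[[*(g+M@[x,y]),.175+h/1e3+z] for x,y,z in((.042,-.074,-.051),(.042,-.024,.035),(.034,-.024,.035),(-.098,-.074,-.051),(-.028,-.007,.02))]
  print(h,cr(proj(c,np.array(P))).round(0).tolist())
"
```

```text
upright [[587.53488484  67.43329627]
 [600.017262   110.03616955]]
6 [[613.0, 257.0], [600.0, 101.0], [587.0, 102.0], [393.0, 281.0], [487.0, 117.0]]
10 [[613.0, 252.0], [600.0, 96.0], [587.0, 97.0], [393.0, 276.0], [487.0, 111.0]]
14 [[613.0, 247.0], [600.0, 91.0], [587.0, 92.0], [392.0, 271.0], [486.0, 106.0]]
18 [[613.0, 242.0], [600.0, 85.0], [587.0, 87.0], [392.0, 266.0], [486.0, 101.0]]
```

```bash
python3 -c "
from h import *
s=cv2.imread('pics/s4.png'); crop(s,270,150,90,75,8,'pics/z4.png')"
```

```text
(no output)
```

View pics/z4.png

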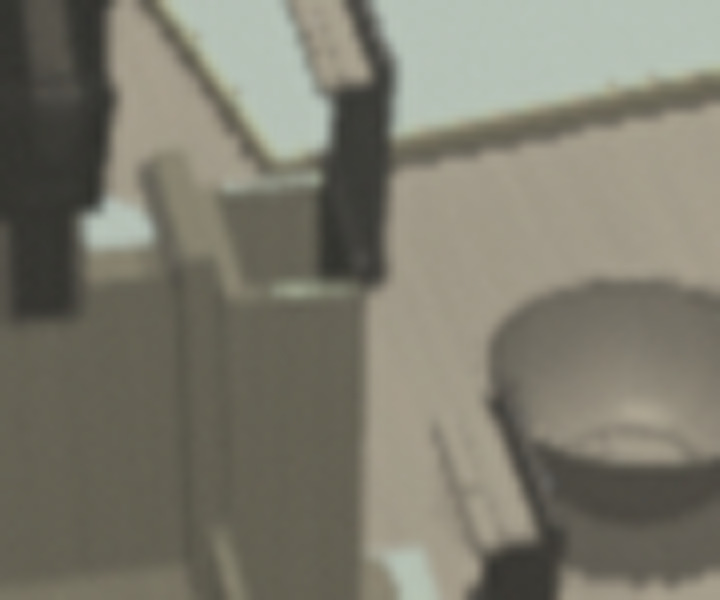

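>>> {"op": "send_rows", "data": {"rows": [[-0.004,0,-0.008,0,-1.5,0],[-0.008,0,-0.014,0,-3,0],[-0.008,0,-0.014,0,-3,0],[-0.008,0,-0.014,0,-3,0]]}}

```text
t: 9.4
position: [0.5265, 0.0938, 0.1681]
ee_rot: [3.141, 0.006, 3.1]
contact_force: [-11.3, 0.1, 16.5]
width: 0.125
grip_force: 91.7
```

>>> {"op": "send_rows", "data": {"rows": [[0,0,0,0,0,0],[0,0,0,0,0,0],[0,0,0,0,0,0],[0,0,0,0,0,0],[0,0,0,0,0,0]], "fingers": 100}}

```text
t: 9.9
position: [0.5252, 0.0935, 0.1624]
ee_rot: [-3.141, 0.001, 3.1]
contact_force: [0.3, 0.6, -0.2]
width: 0.608
grip_force: 0.0
```

```bash
python3 -c "
from h import *
plan((.525,.0938,.24),np.pi-.041)
plan((.554,.0926,.23),np.pi-.041)"
```

```text
rows [ 0.0001  0.0003 -0.0776] [-0.   0.1 -0.1] n>= 1.5523834428920869
rows [-0.0289  0.0003 -0.0676] [-0.   0.1 -0.1] n>= 1.4697569513489
```

>>> {"op": "send_rows", "data": {"rows": [[0,0,-0.04,0,0,0],[0,0,-0.08,0,0,0],[-0.01,0,-0.08,0,0,0],[-0.025,0,-0.08,0,0,0],[-0.03,0,-0.08,0,0,0]]}}

```text
t: 10.4
position: [0.5559, 0.0922, 0.2424]
ee_rot: [-3.141, 0.002, 3.099]
contact_force: [-0.7, -0.8, 0.1]
width: 0.609
grip_force: 0.0
```

>>> {"op": "send_rows", "data": {"rows": [[0,0,0.0,0,0,0],[0,0,0,0,0,0],[0,0,0,0,0,0],[0,0,0.005,0,0,0],[0,0,0.01,0,0,0],[0,0,0.015,0,0,0],[0,0,0.018,0,0,0],[0,0,0.02,0,0,0],[0,0,0.022,0,0,0],[0,0,0.022,0,0,0]], "fingers": 255}}

```text
t: 11.4
position: [0.555, 0.0923, 0.2206]
ee_rot: [-3.141, 0.001, 3.1]
contact_force: [0.4, 0.0, -0.4]
width: 0.001
grip_force: 0.0
```

>>> {"op": "send_rows", "data": {"rows": [[0,0,0.002,0,0,0],[0,0,0.004,0,0,0],[0,0,0.006,0,0,0],[0,0,0.008,0,0,0],[0,0,0.008,0,0,0]]}}

```text
t: 11.9
position: [0.5549, 0.0922, 0.2124]
ee_rot: [-3.141, 0.001, 3.1]
contact_force: [-0.8, -0.1, 1.1]
width: 0.005
grip_force: 0.0
```

```bash
python3 -c "
from h import *
s=manip.grab_frame('side'); cv2.imwrite('pics/s5.png',s); crop(s,250,140,130,100,6,'pics/z5.png')"
```

```text
(no output)
```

View pics/z5.png

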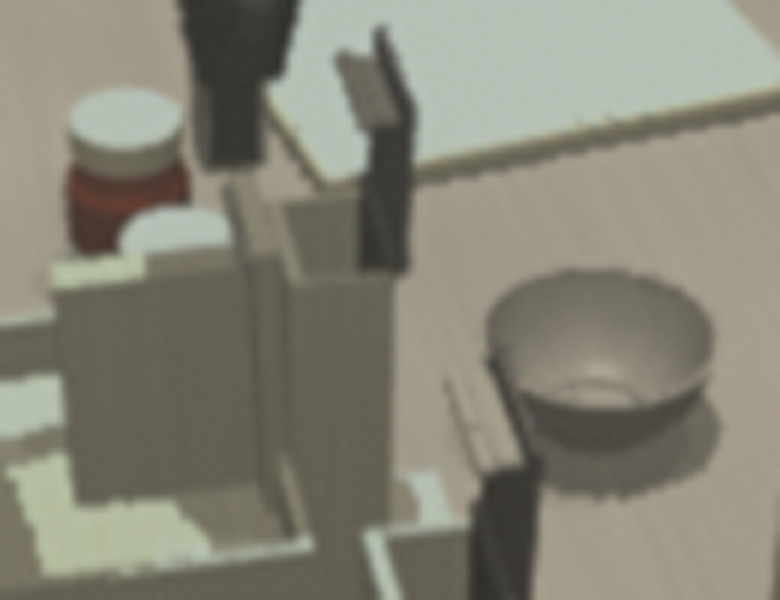

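```bash
python3 -c "
from h import *
c=cam('side');o=manip.get_obs();print(o['position'],o['contact_force'])
cr=lambda q:((q-[250,140])*6).round(0).tolist()
print(cr(proj(c,np.array([o['position'],[.544,.092,.2124],[.566,.092,.2124],[.555,.092,.225],[.555,.11,.2124],[.555,.092,.232]]))))
a=-.041;M=np.array([[np.cos(a),-np.sin(a)],[np.sin(a),np.cos(a)]]);g=np.array([.5263,.0938])
for h in(0,6,10):print(h,cr(proj(c,np.array([[*(g+M@[x,y]),.175+h/1e3+z] for x,y,z in((.034,.024,.035),(.042,-.024,.035),(.034,-.024,.035),(.042,-.074,-.051),(-.028,-.007,.02))]))))
"
```

```text
[0.5549963  0.09225757 0.21259579] [-0.60770298 -0.18802023 -0.14965566]
[[227.0, 234.0], [193.0, 239.0], [260.0, 231.0], [226.0, 202.0], [216.0, 205.0], [226.0, 184.0]]
0 [[231.0, 199.0], [280.0, 278.0], [254.0, 281.0], [307.0, 587.0], [55.0, 309.0]]
6 [[231.0, 183.0], [279.0, 263.0], [254.0, 265.0], [307.0, 573.0], [54.0, 293.0]]
10 [[231.0, 173.0], [279.0, 252.0], [254.0, 254.0], [307.0, 563.0], [53.0, 283.0]]
```

>>> {"op": "send_rows", "data": {"rows": [[0,0,0.003,0,0,0],[0,0,0.006,0,0,0],[0,0,0.009,0,0,0],[0,0,0.012,0,0,0],[0,0,0.012,0,0,0]]}}

```text
t: 12.45
position: [0.5548, 0.0922, 0.2001]
ee_rot: [-3.141, 0.001, 3.1]
contact_force: [0.2, 0.2, -1.0]
width: -0.0
grip_force: 0.0
```

>>> {"op": "send_rows", "data": {"rows": [[0,0,0.003,0,0,0],[0,0,0.006,0,0,0],[0,0,0.009,0,0,0],[0,0,0.011,0,0,0],[0,0,0.011,0,0,0]]}}

```text
t: 12.95
position: [0.5555, 0.0924, 0.192]
ee_rot: [-3.141, 0.003, 3.1]
contact_force: [-4.1, -0.7, 7.9]
width: -0.0
grip_force: 4.0
```

>>> {"op": "send_rows", "data": {"rows": [[0,0,0.002,0,0,0],[0.001,0,0.004,0,0,0],[0.002,0,0.006,0,0,0],[0.003,0,0.008,0,0,0],[0.003,0,0.008,0,0,0]]}}

```text
t: 13.45
position: [0.5558, 0.0928, 0.1912]
ee_rot: [3.141, 0.013, 3.1]
contact_force: [-8.5, 0.4, 26.5]
width: -0.002
grip_force: 13.7
```

>>> {"op": "send_rows", "data": {"rows": [[0.001,0,0.002,0,0,0],[0.003,0,0.004,0,0,0],[0.004,0,0.006,0,0,0],[0.005,0,0.008,0,0,0],[0.005,0,0.008,0,0,0]]}}

```text
t: 13.95
position: [0.556, 0.0931, 0.1906]
ee_rot: [3.14, 0.028, 3.1]
contact_force: [-6.7, -1.3, 44.1]
width: 0.002
grip_force: 22.2
```

>>> {"op": "send_rows", "data": {"rows": [[-0.003,0,-0.02,0,0,0],[0,0,-0.05,0,0,0],[0.04,0,-0.08,0,0,0],[0.08,0,-0.1,0,0,0],[0.12,0,-0.1,0,0,0],[0.13,0,-0.1,0,0,0],[0.13,0,-0.1,0,0,0],[0.13,0,-0.1,0,0,0]]}}

```text
t: 14.75
position: [0.4176, 0.098, 0.2733]
ee_rot: [-3.141, 0.002, 3.1]
contact_force: [-0.3, 0.1, -0.7]
width: -0.001
grip_force: 0.0
```

```bash
python3 -c "
from h import *
import pickle
print(manip.get_obs()['position'])
s=manip.grab_frame('side');t=manip.grab_frame('top');c=cam('wrist');w=manip.grab_frame('wrist')
pickle.dump(c,open('w6.pkl','wb'))
for n,i in zip('stw',(s,t,w)):cv2.imwrite(f'pics/{n}6.png',i)
m=np.zeros((600,800,3),np.uint8)
m[:400,:400]=cv2.resize(s[155:235,265:345],(400,400),interpolation=2)
m[:400,400:800]=cv2.resize(t[200:300,240:340],(400,400),interpolation=2)
m[400:600,:320]=cv2.resize(w[160:480],(320,160)) if 0 else cv2.resize(w,(320,200))
cv2.imwrite('pics/m6.png',m)"
```

```text
[0.41759276 0.09804401 0.27327865]
```

View pics/m6.png

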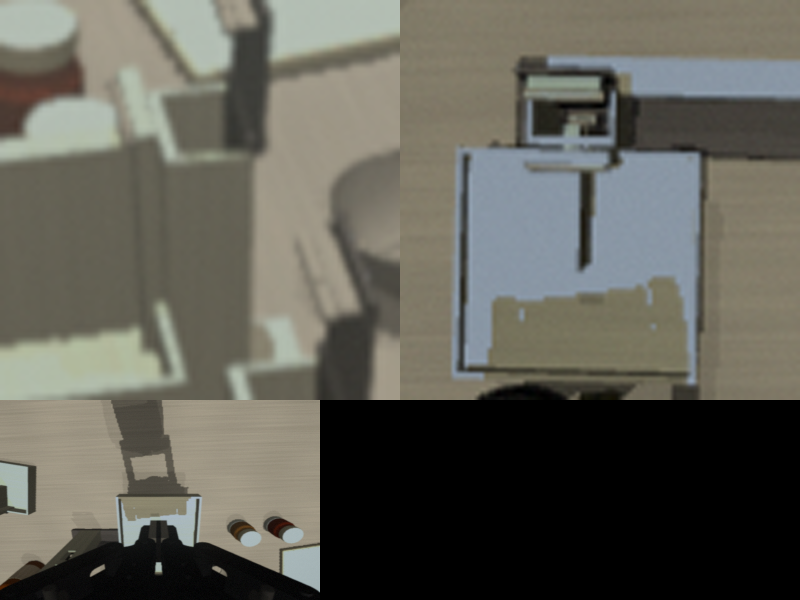

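```bash
python3 -c "
from h import *
import pickle
c=pickle.load(open('w6.pkl','rb'));p=np.array([.4176,.098,.2733])
for d in(0,.013,.026):print(d,proj(c,p+[0,0,d]),proj(c,p+[-.011,0,d]))
w=cv2.imread('pics/w6.png');print(w[200:400:6,310:325].mean((1,2)).round())
crop(w,200,240,240,180,3.3,'pics/w6z.png')
cs=cam('side')
s=cv2.imread('pics/s6.png')
print('TCP in side',proj(cs,p),proj(cs,p+[0,0,.026]))
print(s[int(proj(cs,p)[0,1])-30:int(proj(cs,p)[0,1])+12:2,int(proj(cs,p)[0,0])-2:int(proj(cs,p)[0,0])+3].mean((1,2)).round())
"
```

```text
0 [[316.45079044 282.16431834]] [[315.49018107 261.31920654]]
0.013 [[316.41929664 293.07138048]] [[315.38744167 270.89951072]]
0.026 [[316.3829205  305.67120027]] [[315.26844123 281.99928838]]
[ 72.  71.  71.  70.  68.  57. 129. 125. 127. 129. 125. 124. 118. 128.
 177.  50.  33.  33.  31.  30.  29.  28.  40.  38.  20.  18.  18.  18.
  17.  14.  14.  15. 130. 149.]
TCP in side [[212.47013566 158.38180619]] [[211.04393829 145.93560489]]
[ 48.  53.  54.  53.  52.  52.  53.  52.  57. 104. 149. 152. 152. 152.
 152. 151. 151. 150. 150. 149. 150.]
```

View pics/w6z.png

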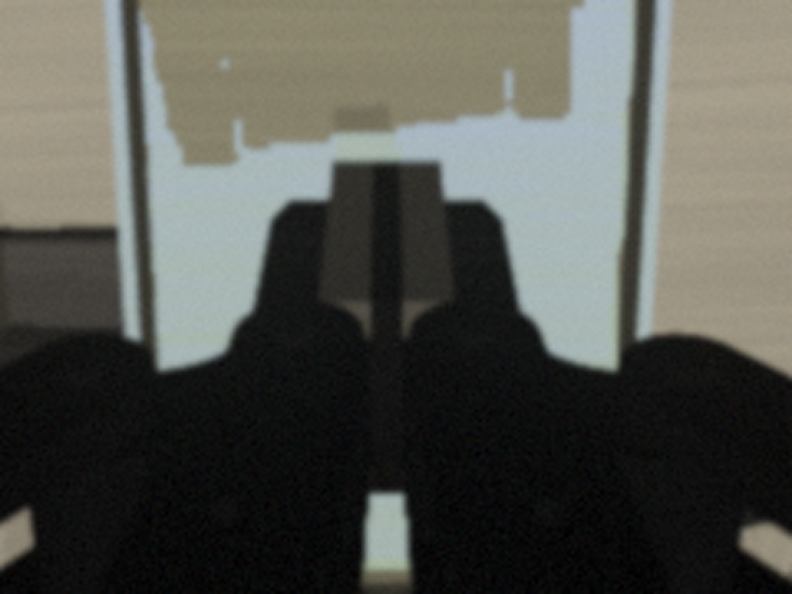

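```bash
python3 -c "
from h import *
plan((.5323,.0936,.2733),np.pi-.041)
plan((.5323,.0936,.157),np.pi-.041)"
```

```text
rows [-0.1146  0.0005 -0.0003] [-0.   0.  -0.1] n>= 2.291631108298887
rows [-0.1145  0.0005  0.116 ] [-0.   0.  -0.1] n>= 3.2609927854100467
```

>>> {"op": "send_rows", "data": {"rows": [[-0.03,0,0,0,0,0],[-0.07,0,0,0,0,0],[-0.1,0,0.02,0,0,0],[-0.1145,0,0.05,0,0,0],[-0.1145,0,0.08,0,0,0],[-0.1145,0,0.105,0,0,0],[-0.1145,0,0.116,0,0,0],[-0.1145,0,0.116,0,0,0],[-0.1145,0,0.116,0,0,0]], "fingers": 100}}

```text
t: 15.8
position: [0.5326, 0.0932, 0.1587]
ee_rot: [-3.141, 0.003, 3.1]
contact_force: [0.3, -0.1, 0.8]
width: 0.61
grip_force: 0.0
```

>>> {"op": "send_rows", "data": {"rows": [[0,0,0,0,0,0],[0,0,0,0,0,0],[0,0,0,0,0,0],[0,0,0,0,0,0],[0,0,0,0,0,0],[0,0,0,0,0,0]], "fingers": 255, "squeeze": 110}}

```text
t: 16.4
position: [0.5325, 0.0933, 0.1597]
ee_rot: [-3.142, 0.004, 3.1]
contact_force: [-1.8, 0.1, 6.4]
width: 0.129
grip_force: 108.3
```

>>> {"op": "send_rows", "data": {"rows": [[0,0,-0.002,0,0,0],[0,0.001,-0.005,0,0,0],[0,0.001,-0.007,0,0,0],[0,0.001,-0.007,0,0,0]]}}

```text
t: 16.8
position: [0.5322, 0.0939, 0.1632]
ee_rot: [-3.141, 0.003, 3.099]
contact_force: [5.7, -0.7, -7.2]
width: 0.131
grip_force: 107.9
```

>>> {"op": "send_rows", "data": {"rows": [[0,0,0.003,0,0,0],[0,0,0.005,0,0,0],[0,0,0.007,0,0,0],[0,0,0.007,0,0,0]]}}

```text
t: 17.2
position: [0.5325, 0.0942, 0.16]
ee_rot: [-3.141, 0.004, 3.1]
contact_force: [-1.9, -0.9, 7.7]
width: 0.132
grip_force: 110.2
```

>>> {"op": "send_rows", "data": {"rows": [[0.001,0,0.003,0,0.8,0],[0.002,0,0.005,0,-0.8,0],[0.003,0,0.006,0,1,0.5],[0.003,0,0.006,0,-1,-0.5],[0.003,0,0.006,0,1,0.5],[0.003,0,0.006,0,-1,-0.5],[0.003,0,0.006,0,0,0]]}}

```text
t: 17.9
position: [0.5325, 0.0943, 0.1587]
ee_rot: [3.141, 0.013, 3.099]
contact_force: [-1.5, -0.9, 19.6]
width: 0.129
grip_force: 111.9
```

>>> {"op": "send_rows", "data": {"rows": [[0.002,0,0.003,0,1,0],[0.004,0,0.006,0,2,0],[0.005,0,0.008,0,2,0.5],[0.005,0,0.009,0,3,-0.5],[0.005,0,0.01,0,2,0.5],[0.005,0,0.01,0,3,-0.5],[0.005,0,0.01,0,3,0]]}}

```text
t: 18.6
position: [0.5317, 0.0952, 0.148]
ee_rot: [3.139, -0.03, 3.1]
contact_force: [12.1, 1.2, 8.6]
width: 0.133
grip_force: 110.5
```

>>> {"op": "send_rows", "data": {"rows": [[0,0,-0.002,0,-1,0],[0,0,-0.004,0,-2,0],[0,0,-0.004,0,-2.5,0],[0,0,-0.004,0,-2.5,0]]}}

```text
t: 19.0
position: [0.5331, 0.0951, 0.1478]
ee_rot: [3.139, 0.018, 3.099]
contact_force: [33.0, 2.8, -12.4]
width: 0.129
grip_force: 108.2
```

>>> {"op": "send_rows", "data": {"rows": [[0,0,0,0,0,0],[0,0,0,0,0,0],[0,0,0,0,0,0],[0,0,0,0,0,0],[0,0,-0.04,0,0,0],[0,0,-0.08,0,0,0],[0.02,0,-0.12,0,0,0],[0.04,0,-0.15,0,0,0],[0.04,0,-0.15,0,0,0]], "fingers": 100}}

```text
t: 19.9
position: [0.4859, 0.0967, 0.3025]
ee_rot: [3.14, 0.003, 3.1]
contact_force: [0.1, 1.0, 0.2]
width: 0.607
grip_force: 0.0
```

```bash
python3 -c "
from h import *
print(manip.get_obs()['position'],manip.get_obs()['ee_rot'])
s=manip.grab_frame('side');t=manip.grab_frame('top')
for n,i in zip('st',(s,t)):cv2.imwrite(f'pics/{n}7.png',i)
m=np.zeros((600,800,3),np.uint8)
m[:500,:400]=cv2.resize(s[155:255,265:345],(400,500),interpolation=2)
m[:400,400:800]=cv2.resize(s[230:310,280:360],(400,400),interpolation=2)
m[400:600,400:]=cv2.resize(t[195:295,150:350],(400,200),interpolation=2)
cv2.imwrite('pics/m7.png',m)"
```

```text
[0.48589079 0.0966841  0.30254994] [3.14045474e+00 3.08854835e-03 3.10013278e+00]
```

View pics/m7.png

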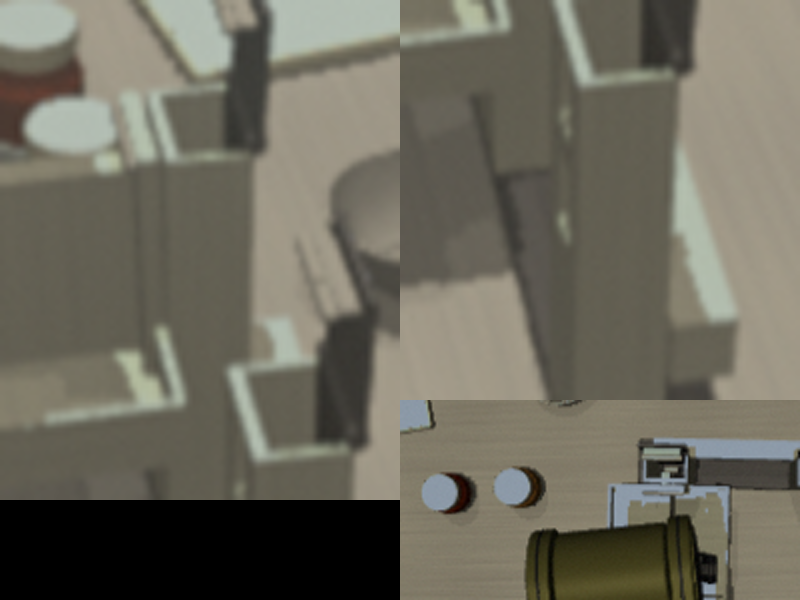

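```bash
python3 -c "
from h import *
plan((.668,.0895,.3025),np.pi-.041)
plan((.557,.0925,.3025),np.pi-.041)"
```

```text
rows [-0.183   0.0008 -0.0066] [-0.  -0.3 -0. ] n>= 3.663123383098829
rows [-0.072  -0.0008 -0.006 ] [-0.  -0.3 -0. ] n>= 1.445318279762638
```

>>> {"op": "send_rows", "data": {"rows": [[-0.04,0,-0.003,0,-0.3,0],[-0.085,0,-0.004,0,-0.3,0],[-0.13,0,-0.004,0,-0.3,0],[-0.17,0,-0.004,0,-0.3,0],[-0.183,0,0.0,0,-0.3,0],[-0.183,0,0.03,0,-0.3,0],[-0.183,0,0.06,0,-0.3,0],[-0.183,0,0.077,0,-0.3,0],[-0.183,0,0.077,0,-0.3,0],[-0.183,0,0.077,0,-0.3,0]], "fingers": 255, "squeeze": 40}}

```text
t: 21.0
position: [0.6671, 0.0886, 0.2177]
ee_rot: [-3.141, -0.002, 3.1]
contact_force: [0.2, 0.6, 0.3]
width: 0.003
grip_force: 0.0
```

>>> {"op": "send_rows", "data": {"rows": [[0.015,0,0,0,0,0],[0.03,0,0,0,0,0],[0.045,0,0,0,0,0],[0.06,0,0,0,0,0],[0.075,0,0,0,0,0],[0.09,0,0,0,0,0],[0.1,0,0,0,0,0],[0.11,0,0,0,0,0],[0.11,0,0,0,0,0]]}}

```text
t: 21.9
position: [0.5571, 0.0933, 0.2192]
ee_rot: [-3.141, -0.0, 3.1]
contact_force: [-0.3, 0.5, -0.4]
width: 0.003
grip_force: 0.1
```

>>> {"op": "send_rows", "data": {"rows": [[0,0,0.006,0,0,0],[0,0,0.012,0,0,0],[0,0,0.018,0,0,0],[0,0,0.022,0,0,0],[0,0,0.026,0,0,0],[0,0,0.029,0,0,0],[0,0,0.029,0,0,0]]}}

```text
t: 22.6
position: [0.5574, 0.0932, 0.1883]
ee_rot: [-3.141, -0.002, 3.1]
contact_force: [-0.4, -0.0, 0.9]
width: -0.004
grip_force: 0.4
```

>>> {"op": "send_rows", "data": {"rows": [[0,0,0.002,0,0,0],[0,0,0.004,0,0,0],[0,0,0.004,0,0,0]]}}

```text
t: 22.9
position: [0.5576, 0.0931, 0.186]
ee_rot: [-3.141, -0.001, 3.1]
contact_force: [-1.9, -0.1, 5.1]
width: -0.003
grip_force: 2.7
```

```bash
python3 -c "
from h import *
s=manip.grab_frame('side');t=manip.grab_frame('top')
for n,i in zip('st',(s,t)):cv2.imwrite(f'pics/{n}8.png',i)
b=cv2.imread('pics/s7.png')
# flap clip region earlier: image px of flap at 265+245/5..., 155+80/5
print('old',b[165:186:3,312:318].mean((1,2)).round(),'new',s[165:186:3,312:318].mean((1,2)).round())
c=cam('side')
a=-.041;M=np.array([[np.cos(a),-np.sin(a)],[np.sin(a),np.cos(a)]]);h=np.array([.569,.0925])
P=[[*(h+M@[x,y]),.2155] for x,y in((-.022,.026),(-.022,-.026),(.036,-.026),(.036,.026))]
print(proj(c,np.array(P)).round(1).tolist())
"
```

```text
old [62. 61. 61. 62. 64. 64. 63.] new [185. 131.  93. 103.  87.  75.  66.]
[[281.6, 170.7], [285.5, 185.5], [315.8, 182.6], [310.8, 168.0]]
```

>>> {"op": "send_rows", "data": {"rows": [[0,0,0.002,0,0,0],[0,0,0.004,0,0,0],[0,0,0.005,0,0,0],[0,0,0.005,0,0,0]]}}

```text
t: 23.4
position: [0.5578, 0.0932, 0.1857]
ee_rot: [-3.141, -0.0, 3.1]
contact_force: [-11.9, -1.2, 22.3]
width: -0.001
grip_force: 11.2
```

>>> {"op": "send_rows", "data": {"rows": [[0,0,-0.04,0,0,0],[0.03,0,-0.08,0,0,0],[0.06,0,-0.1,0,0,0],[0.06,0,-0.1,0,0,0]]}}

```text
t: 23.8
position: [0.4977, 0.0961, 0.2849]
ee_rot: [3.141, 0.006, 3.1]
contact_force: [-0.5, -0.3, 0.5]
width: 0.002
grip_force: 0.0
```

```bash
python3 -c "
from h import *
t=manip.grab_frame('top');cv2.imwrite('pics/t9.png',t);b=cv2.imread('pics/top0.png')
d=cv2.absdiff(t,b).max(2)
for n,(x,y,w,h) in dict(R=(385,250,85,85),j=(155,220,75,40)).items(): print(n,(d[y:y+h,x:x+w]>40).sum())
plan((.42,-.278,.2),np.pi-.231)"
```

```text
R 0
j 91
rows [ 0.0626 -0.3768  0.0821] [ 0.   0.2 10.9] n>= 7.813811740457659
```

>>> {"op": "send_rows", "data": {"rows": [[0.02,-0.05,0,0,0,2],[0.03,-0.1,0,0,0,4],[0.04,-0.15,0,0,0,6],[0.06,-0.2,0.02,0,0,8],[0.063,-0.25,0.04,0,0.2,10.9],[0.063,-0.3,0.06,0,0.2,10.9],[0.063,-0.345,0.082,0,0.2,10.9],[0.063,-0.377,0.082,0,0.2,10.9],[0.063,-0.377,0.082,0,0.2,10.9],[0.063,-0.377,0.082,0,0.2,10.9],[0.063,-0.377,0.082,0,0.2,10.9]], "fingers": 0}}

```text
t: 24.95
position: [0.4187, -0.2778, 0.1973]
ee_rot: [-3.142, -0.007, 2.91]
contact_force: [0.5, -0.7, -0.6]
width: 1.004
grip_force: 0.0
```

```bash
python3 - <<'E'
from h import *
o=manip.get_obs();print(o['position'],o['ee_rot'])
c=cam('wrist');im=manip.grab_frame('wrist');cv2.imwrite('pics/w10.png',im)
# predicted tray corners for the estimate and local edges
for g,a in(((.4406,-.2833),-.231),):
  M=np.array([[np.cos(a),-np.sin(a)],[np.sin(a),np.cos(a)]])
  print(proj(c,np.array([[*(np.array(g)+M@p),.024] for p in TRAY])).round(0).tolist())
plan((.4464,-.2847,.047),np.pi-.231)
# bright tray / edges: rows through tray front half
g=im.max(2).astype(int)
for v in(145,160): print(v,g[v,200:440:4].tolist())
E
```

```text
[ 0.41872047 -0.27775454  0.19733226] [-3.14159136 -0.00650603  2.90968881]
[[391.0, 276.0], [242.0, 276.0], [233.0, 129.0], [399.0, 129.0]]
rows [-0.0292 -0.0007  0.1508] [-0.  -0.3 -0. ] n>= 3.071225625973651
145 [126, 127, 126, 126, 124, 121, 122, 122, 133, 153, 50, 163, 168, 174, 171, 174, 176, 175, 175, 177, 180, 180, 179, 173, 109, 108, 108, 109, 114, 177, 177, 179, 178, 178, 129, 128, 105, 108, 117, 120, 123, 123, 122, 119, 120, 121, 119, 103, 51, 114, 89, 77, 77, 79, 79, 81, 95, 139, 139, 141]
160 [136, 134, 135, 134, 137, 135, 134, 138, 135, 164, 53, 166, 181, 178, 177, 179, 178, 177, 180, 180, 179, 177, 128, 131, 127, 127, 127, 170, 179, 179, 181, 179, 182, 180, 179, 179, 181, 179, 177, 180, 177, 158, 135, 124, 122, 120, 119, 95, 50, 118, 81, 76, 78, 78, 96, 138, 136, 139, 138, 138]
```

>>> {"op": "send_rows", "data": {"rows": [[-0.029,-0.001,0.03,0,-0.3,0],[-0.029,-0.001,0.07,0,-0.3,0],[-0.029,-0.001,0.11,0,-0.3,0],[-0.029,-0.001,0.14,0,-0.3,0],[-0.029,-0.001,0.15,0,-0.3,0],[-0.029,-0.001,0.15,0,-0.3,0],[-0.029,-0.001,0.15,0,-0.3,0]]}}

```text
t: 25.7
position: [0.4473, -0.2863, 0.0501]
ee_rot: [-3.139, 0.003, 2.91]
contact_force: [-0.9, -0.1, 0.6]
width: 1.001
grip_force: 0.0
```

>>> {"op": "send_rows", "data": {"rows": [[0,0,0,0,0,0],[0,0,0,0,0,0],[0,0,0,0,0,0],[0,0,0,0,0,0],[0,0,0,0,0,0],[0,0,0,0,0,0],[0,0,0,0,0,0],[0,0,0,0,0,0],[0,0,0,0,0,0],[0,0,0,0,0,0]], "fingers": 255, "squeeze": 110}}

```text
t: 26.7
position: [0.4461, -0.286, 0.0488]
ee_rot: [-3.141, 0.0, 2.909]
contact_force: [-1.1, 2.6, 5.4]
width: 0.13
grip_force: 109.1
```

>>> {"op": "send_rows", "data": {"rows": [[0,0,-0.03,0,0,0],[0,0,-0.07,0,0,0],[0,0,-0.1,0,0,0],[0,0,-0.123,0,0,0],[0,0,-0.123,0,0,0]]}}

```text
t: 27.2
position: [0.4475, -0.2871, 0.174]
ee_rot: [-3.138, 0.006, 2.909]
contact_force: [0.8, -0.8, -4.0]
width: 0.13
grip_force: 108.7
```

```bash
python3 -c "
from h import *
plan((.478,-.0795,.1705),np.pi-.041)"
```

```text
rows [0.0181 0.2091 0.0026] [ -0.2   0.3 -10.9] n>= 4.196935863686059
```

>>> {"op": "send_rows", "data": {"rows": [[0.005,0.04,0.002,0,0,-3],[0.01,0.08,0.002,0,0,-6],[0.015,0.12,0.002,0,0,-9],[0.018,0.16,0.002,0,0.2,-10.9],[0.018,0.19,0.002,0,0.2,-10.9],[0.018,0.209,0.002,0,0.2,-10.9],[0.018,0.209,0.002,0,0.2,-10.9],[0.018,0.209,0.002,0,0.2,-10.9],[0.018,0.209,0.002,0,0.2,-10.9],[0.018,0.209,0.002,0,0.2,-10.9]]}}

```text
t: 28.2
position: [0.4761, -0.079, 0.1682]
ee_rot: [-3.141, -0.005, 3.098]
contact_force: [0.7, -0.1, -4.2]
width: 0.131
grip_force: 108.9
```

```bash
python3 -c "
from h import *
o=manip.get_obs();print(o['position'],o['ee_rot'])
plan((.522,-.0812,.171),np.pi-.042)"
```

```text
[ 0.47609905 -0.07903171  0.16817489] [-3.14096031 -0.00466076  3.098247  ]
rows [-0.0459 -0.0002 -0.003 ] [-0.  -0.3 -0.1] n>= 0.9207779526634765
```

>>> {"op": "send_rows", "data": {"rows": [[-0.008,0,-0.003,0,-0.2,0],[-0.016,0,-0.003,0,-0.3,0],[-0.02,0,-0.003,0,-0.3,0],[-0.02,0,-0.003,0,-0.3,0],[-0.02,0,-0.003,0,-0.3,0],[-0.02,0,-0.003,0,-0.3,0]]}}

```text
t: 28.8
position: [0.4964, -0.0791, 0.1717]
ee_rot: [-3.141, 0.001, 3.1]
contact_force: [-0.6, -1.3, -4.6]
width: 0.126
grip_force: 108.8
```

```bash
python3 -c "
from h import *
o=manip.get_obs();print(o['position'],o['ee_rot'])
plan((.522,-.0812,.1705),np.pi-.042)"
```

```text
[ 0.49635807 -0.07909735  0.17172088] [-3.14098373e+00  1.21293796e-03  3.09963196e+00]
rows [-0.0257 -0.001   0.0013] [-0.   0.1  0. ] n>= 0.515138844721299
```

>>> {"op": "send_rows", "data": {"rows": [[-0.006,-0.001,0.001,0,0,0],[-0.012,-0.001,0.001,0,0,0],[-0.018,-0.001,0.001,0,0,0],[-0.022,-0.001,0.001,0,0,0],[-0.025,-0.001,0.001,0,0,0],[-0.028,-0.001,0.001,0,0,0],[-0.03,-0.001,0.001,0,0,0],[-0.03,-0.001,0.001,0,0,0]]}}

```text
t: 29.6
position: [0.5252, -0.0814, 0.1708]
ee_rot: [-3.141, -0.002, 3.1]
contact_force: [-5.0, -0.0, -1.0]
width: 0.128
grip_force: 109.4
```

>>> {"op": "send_rows", "data": {"rows": [[0,0,0.003,0,0,0],[0,0,0.006,0,0,0],[0,0,0.009,0,0,0],[0.001,0,0.012,0,0,0],[0.001,0,0.012,0,0,0]]}}

```text
t: 30.1
position: [0.5252, -0.0814, 0.1611]
ee_rot: [-3.141, 0.001, 3.1]
contact_force: [-7.3, 1.6, 4.9]
width: 0.13
grip_force: 110.4
```

>>> {"op": "send_rows", "data": {"rows": [[0.002,0,0.003,0,0.5,0],[0.004,0,0.006,0,1,0],[0.005,0,0.009,0,1.5,0],[0.006,0,0.012,0,2,0],[0.007,0,0.013,0,2,0.5],[0.007,0,0.013,0,2.5,-0.5],[0.007,0,0.013,0,2.5,0]]}}

```text
t: 30.8
position: [0.524, -0.0819, 0.1598]
ee_rot: [-3.139, -0.027, 3.1]
contact_force: [-16.7, 4.7, 40.9]
width: 0.132
grip_force: 115.2
```

>>> {"op": "send_rows", "data": {"rows": [[0.002,0,0.001,0,0,0.5],[0.003,0,0.002,0,0.5,-0.5],[0.004,0,0.003,0,0.5,0.5],[0.005,0,0.003,0,0.5,-0.5],[0.005,0,0.003,0,0.5,0]]}}

```text
t: 31.3
position: [0.5213, -0.0822, 0.1582]
ee_rot: [-3.138, -0.029, 3.1]
contact_force: [-11.0, 3.7, 39.7]
width: 0.133
grip_force: 115.8
```

>>> {"op": "send_rows", "data": {"rows": [[0.001,0,0.002,0,-1,0],[0.002,0,0.003,0,-2,0],[0.002,0,0.003,0,-1,0.5],[0.003,0,0.004,0,0,-0.5],[0.003,0,0.004,0,1,0.5],[0.003,0,0.004,0,-1,-0.5],[0.003,0,0.004,0,0.5,0]]}}

```text
t: 32.0
position: [0.5207, -0.0829, 0.1548]
ee_rot: [-3.136, -0.03, 3.099]
contact_force: [0.7, 1.6, 33.9]
width: 0.131
grip_force: 116.1
```

>>> {"op": "send_rows", "data": {"rows": [[0.001,0,0.002,0,-1,0],[0.001,0,0.003,0,-2,0],[0.001,0,0.003,0,-1,0.5],[0.001,0,0.004,0,0,-0.5],[0.001,0,0.004,0,0.5,0],[0.001,0,0.004,0,0,0]]}}

```text
t: 32.6
position: [0.5211, -0.083, 0.1471]
ee_rot: [-3.136, -0.028, 3.099]
contact_force: [15.7, -0.9, 17.5]
width: 0.13
grip_force: 113.8
```

>>> {"op": "send_rows", "data": {"rows": [[-0.002,0,-0.003,0,-0.8,0],[-0.005,0,-0.006,0,-1.5,0],[-0.006,0,-0.008,0,-2,0],[-0.006,0,-0.008,0,-2,0]]}}

```text
t: 33.0
position: [0.5219, -0.0829, 0.1471]
ee_rot: [-3.137, -0.007, 3.099]
contact_force: [16.4, -4.1, -1.4]
width: 0.128
grip_force: 110.6
```

>>> {"op": "send_rows", "data": {"rows": [[0,0,0,0,0,0],[0,0,0,0,0,0],[0,0,0,0,0,0],[0,0,0,0,0,0],[0,0,-0.04,0,0,0],[0,0,-0.08,0,0,0],[0,0,-0.12,0,0,0],[0,0,-0.15,0,0,0],[0,0,-0.15,0,0,0]], "fingers": 100}}

```text
t: 33.9
position: [0.5214, -0.0815, 0.2993]
ee_rot: [-3.139, -0.015, 3.1]
contact_force: [-0.2, -0.3, 0.8]
width: 0.608
grip_force: 0.0
```

```bash
python3 -c "
from h import *
o=manip.get_obs();print(o['position'],o['ee_rot'])
plan((.661,-.0865,.3),np.pi-.041)"
```

```text
[ 0.5213944  -0.08153891  0.29927726] [-3.13876217 -0.01454671  3.09963375]
rows [-0.1397  0.0009 -0.0028] [-0.2 -0.8 -0.1] n>= 2.793911773233478
```

>>> {"op": "send_rows", "data": {"rows": [[-0.03,0,-0.003,0,-0.8,0],[-0.07,0,-0.004,0,-0.8,0],[-0.11,0,-0.004,0,-0.8,0],[-0.14,0,-0.003,0,-0.8,0],[-0.14,0,0.02,0,-0.8,0],[-0.14,0,0.05,0,-0.8,0],[-0.14,0,0.079,0,-0.8,0],[-0.14,0,0.079,0,-0.8,0],[-0.14,0,0.079,0,-0.8,0],[-0.14,0,0.079,0,-0.8,0]], "fingers": 255, "squeeze": 40}}

```text
t: 34.9
position: [0.6579, -0.087, 0.2127]
ee_rot: [-3.14, -0.008, 3.1]
contact_force: [1.0, -0.4, -0.0]
width: 0.003
grip_force: 0.0
```

>>> {"op": "send_rows", "data": {"rows": [[0.015,0,0,0,0,0],[0.03,0,0,0,0,0],[0.045,0,0,0,0,0],[0.06,0,0,0,0,0],[0.075,0,0,0,0,0],[0.09,0,0,0,0,0],[0.1,0,0,0,0,0],[0.11,0,0,0,0,0],[0.11,0,0,0,0,0]]}}

```text
t: 35.8
position: [0.5468, -0.0823, 0.2128]
ee_rot: [-3.141, -0.009, 3.099]
contact_force: [-0.2, -0.9, 0.9]
width: -0.003
grip_force: 0.1
```

>>> {"op": "send_rows", "data": {"rows": [[-0.003,0,0.006,0,-0.4,0],[-0.003,0,0.012,0,-0.4,0],[-0.003,0,0.018,0,-0.4,0],[-0.003,0,0.022,0,-0.4,0],[-0.003,0,0.026,0,-0.4,0],[-0.003,0,0.029,0,-0.4,0],[-0.003,0,0.031,0,-0.4,0],[-0.003,0,0.031,0,-0.4,0]]}}

```text
t: 36.6
position: [0.5502, -0.0824, 0.1857]
ee_rot: [-3.14, -0.003, 3.1]
contact_force: [-11.8, 2.2, 21.7]
width: -0.002
grip_force: 10.9
```

>>> {"op": "send_rows", "data": {"rows": [[0,0,-0.04,0,0,0],[0.02,0,-0.09,0,0,0],[0.04,0,-0.13,0,0,0],[0.04,0,-0.14,0,0,0],[0.04,0,-0.14,0,0,0]], "fingers": 0}}

```text
t: 37.1
position: [0.5114, -0.0809, 0.3232]
ee_rot: [-3.14, 0.002, 3.1]
contact_force: [0.5, 0.5, 0.6]
width: 0.848
grip_force: 0.0
```

```bash
python3 -c "
from h import *
o=manip.get_obs();print(o['position'],o['ee_rot'])
plan((.57,.27,.27),np.pi/2)"
```

```text
[ 0.51142248 -0.08085798  0.32315515] [-3.13992945e+00  1.62814248e-03  3.09954549e+00]
rows [-0.0437  0.3531  0.0526] [-0.   0.1 87.6] n>= 10.19684265492158
```

>>> {"op": "send_rows", "data": {"rows": [[0,0.03,0,0,0,8],[-0.005,0.065,0,0,0,16],[-0.01,0.1,0,0,0,24],[-0.015,0.135,0,0,0,32],[-0.02,0.17,0.01,0,0,40],[-0.025,0.2,0.02,0,0,48],[-0.03,0.235,0.03,0,0,56],[-0.035,0.27,0.04,0,0,64],[-0.04,0.3,0.05,0,0,72],[-0.044,0.33,0.053,0,0,80],[-0.044,0.353,0.053,0,0,87.6],[-0.044,0.353,0.053,0,0,87.6]]}}

```text
t: 38.3
position: [0.5677, 0.2724, 0.2625]
ee_rot: [-3.132, 0.002, 1.573]
contact_force: [0.4, -0.9, 0.4]
width: 1.0
grip_force: 0.0
```

```bash
python3 - <<'E'
from h import *
import pickle
o=manip.get_obs();print(o['position'],o['ee_rot'])
c=cam('wrist');w=manip.grab_frame('wrist');s=manip.grab_frame('side');t=manip.grab_frame('top')
pickle.dump(c,open('w11.pkl','wb'))
for n,i in zip('wst',(w,s,t)):cv2.imwrite(f'pics/{n}11.png',i)
m=np.zeros((600,800,3),np.uint8)
m[:330,:440]=cv2.resize(w,(440,330),interpolation=3)
m[:600,440:800]=cv2.resize(s[130:330,240:360],(360,600),interpolation=2)
m[335:600,:440]=cv2.resize(t[190:300,150:333],(440,265),interpolation=2)
cv2.imwrite('pics/m11.png',m)
E
```

```text
[0.56770469 0.27235221 0.26253519] [-3.13182600e+00  2.16050010e-03  1.57299519e+00]
```

View pics/m11.png

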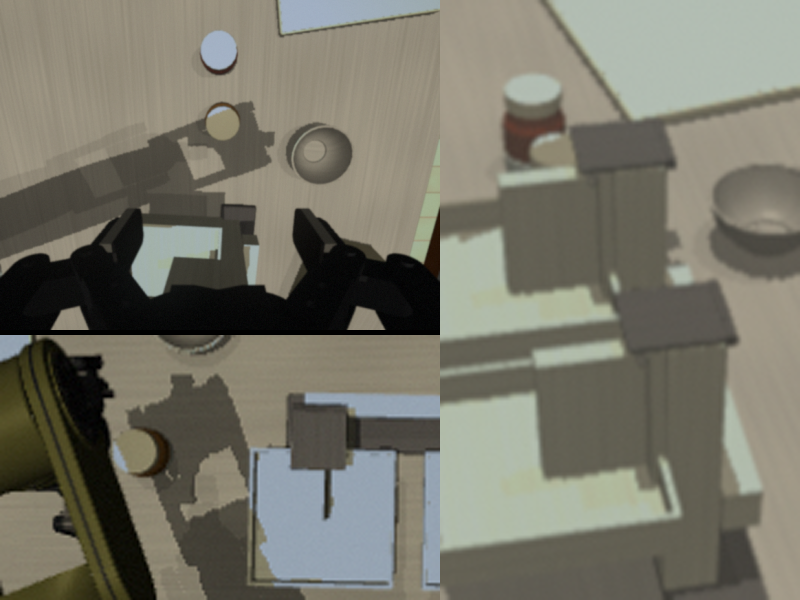

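The view shows both trays home with both flaps flat over the uprights. The jars show at about (317,73) and (323,177) in the wrist image.

```bash
python3 - <<'E'
from h import *
import pickle
c=pickle.load(open('w11.pkl','rb'))
w=cv2.imread('pics/w11.png')
k=640/440
for p in((218,50),(222,122)): print(atz(c,(p[0]*k,p[1]*k),.076))
h=cv2.HoughCircles(cv2.medianBlur(w[0:230,250:400].max(2),5),cv2.HOUGH_GRADIENT,1,60,param1=80,param2=15,minRadius=20,maxRadius=32)
print(h, [atz(c,(q[0]+250,q[1]),.076)[:2] for q in h[0]] if h is not None else '')
p=atz(c,(222*k,122*k),.076)
plan((p[0],p[1],.12),np.pi/2)
E
```

```text
[0.56562871 0.39441739 0.076     ]
[0.57141025 0.30176797 0.076     ]
[[[ 67.5  71.5  25.7]
  [ 72.5 178.5  24.6]]] [array([0.56598989, 0.39542883]), array([0.57102521, 0.30077168])]
rows [0.0325 0.004  0.1449] [-0.4  0.1  0.1] n>= 2.9705298717430293
```

>>> {"op": "send_rows", "data": {"rows": [[0.015,0.003,0.03,-0.4,0,0],[0.029,0.003,0.07,-0.4,0,0],[0.029,0.003,0.11,-0.4,0,0],[0.029,0.003,0.15,-0.4,0,0],[0.029,0.003,0.15,-0.4,0,0],[0.029,0.003,0.15,-0.4,0,0],[0.029,0.003,0.15,-0.4,0,0]], "fingers": 45, "squeeze": 40}}

```text
t: 39.15
position: [0.5733, 0.2993, 0.1207]
ee_rot: [3.134, -0.001, 1.57]
contact_force: [-0.0, 0.6, 1.2]
width: 0.825
grip_force: 0.0
```

```bash
python3 - <<'E'
from h import *
o=manip.get_obs();print(o['width'])
plan((.571,.3005,.019),np.pi/2)
E
```

```text
0.8254526662381406
rows [ 0.0011 -0.0031  0.1017] [ 0.5 -0.1 -0. ] n>= 2.034438017656277
```

>>> {"op": "send_rows", "data": {"rows": [[0.001,-0.002,0.02,0.3,0,0],[0.001,-0.002,0.05,0.3,0,0],[0.001,-0.002,0.075,0.3,0,0],[0.001,-0.002,0.09,0.3,0,0],[0.001,-0.002,0.1,0.3,0,0],[0.001,-0.002,0.1,0.3,0,0],[0.001,-0.002,0.1,0.3,0,0]]}}

```text
t: 39.85
position: [0.5706, 0.3004, 0.0184]
ee_rot: [-3.141, -0.0, 1.571]
contact_force: [-0.2, 0.4, -0.2]
width: 0.822
grip_force: 0.0
```

>>> {"op": "send_rows", "data": {"rows": [[0,0,0,0,0,0],[0,0,0,0,0,0],[0,0,0,0,0,0],[0,0,0,0,0,0],[0,0,0,0,0,0],[0,0,0,0,0,0]], "fingers": 255}}

```text
t: 40.45
position: [0.5712, 0.3006, 0.0193]
ee_rot: [3.14, -0.001, 1.571]
contact_force: [1.0, 0.2, 6.6]
width: 0.549
grip_force: 41.4
```

>>> {"op": "send_rows", "data": {"rows": [[0,0,-0.03,0,0,0],[0,0,-0.07,0,0,0],[0,0,-0.11,0,0,0],[0,0,-0.15,0,0,0],[0,0,-0.19,0,0,0],[0,0,-0.2,0,0,0],[0,0,-0.2,0,0,0]]}}

```text
t: 41.15
position: [0.5707, 0.3005, 0.2187]
ee_rot: [3.141, -0.001, 1.571]
contact_force: [-1.0, -0.0, -2.1]
width: 0.547
grip_force: 42.6
```

```bash
python3 - <<'E'
from h import *
o=manip.get_obs();print(o['position'],o['ee_rot'])
plan((.4829,.1349,.2),np.pi/2-.041)
plan((.4829,.1349,.127),np.pi/2-.041)
E
```

```text
[0.57065157 0.3004836  0.21873124] [ 3.14084122e+00 -6.30362980e-04  1.57071377e+00]
rows [-0.1656 -0.0878  0.0186] [ 0.  -0.   2.3] n>= 3.766649864814585
rows [-0.1656 -0.0878  0.0916] [ 0.  -0.   2.3] n>= 4.172907303615779
```

>>> {"op": "send_rows", "data": {"rows": [[-0.03,-0.02,0,0,0,1],[-0.065,-0.04,0,0,0,2.3],[-0.1,-0.06,0,0,0,2.3],[-0.135,-0.08,0,0,0,2.3],[-0.155,-0.088,0,0,0,2.3],[-0.166,-0.088,0.01,0,0,2.3],[-0.166,-0.088,0.03,0,0,2.3],[-0.166,-0.088,0.05,0,0,2.3],[-0.166,-0.088,0.07,0,0,2.3],[-0.166,-0.088,0.075,0,0,2.3],[-0.166,-0.088,0.075,0,0,2.3]]}}

```text
t: 42.25
position: [0.4803, 0.134, 0.1394]
ee_rot: [-3.134, 0.002, 1.531]
contact_force: [-0.3, -0.2, -2.9]
width: 0.547
grip_force: 42.6
```

```bash
python3 - <<'E'
from h import *
o=manip.get_obs();print(o['position'],o['ee_rot'])
plan((.4829,.1349,.126),np.pi/2-.041)
E
```

```text
[0.48025883 0.13404405 0.13944172] [-3.13421202e+00  1.64803184e-03  1.53083114e+00]
rows [0.001  0.0027 0.0134] [-0.4  0.1  0.1] n>= 0.2745091562914494
```

>>> {"op": "send_rows", "data": {"rows": [[0.001,0.001,0.004,-0.2,0,0],[0.001,0.001,0.008,-0.2,0,0],[0.001,0.001,0.011,-0.2,0,0],[0.001,0.001,0.013,-0.2,0,0],[0.001,0.001,0.013,-0.2,0,0],[0.001,0.001,0.013,-0.2,0,0]]}}

```text
t: 42.85
position: [0.4831, 0.1351, 0.1299]
ee_rot: [3.139, 0.001, 1.531]
contact_force: [0.1, -0.8, -1.8]
width: 0.55
grip_force: 42.6
```

>>> {"op": "send_rows", "data": {"rows": [[0,0,0.001,0,0,0],[0,0,0.002,0,0,0],[0,0,0.003,0,0,0],[0,0,0.004,0,0,0],[0,0,0.005,0,0,0],[0,0,0.005,0,0,0]]}}

```text
t: 43.45
position: [0.4828, 0.135, 0.1244]
ee_rot: [3.14, 0.001, 1.531]
contact_force: [-1.3, 0.7, -2.6]
width: 0.548
grip_force: 42.6
```

>>> {"op": "send_rows", "data": {"rows": [[0,0,0.001,0,0,0],[0,0,0.002,0,0,0],[0,0,0.003,0,0,0],[0,0,0.003,0,0,0]]}}

```text
t: 43.85
position: [0.4833, 0.1353, 0.1232]
ee_rot: [3.139, 0.0, 1.531]
contact_force: [-4.4, -0.2, 5.9]
width: 0.545
grip_force: 43.5
```

Contact; release gently and rise.

>>> {"op": "send_rows", "data": {"rows": [[0,0,-0.002,0,0,0],[0,0,-0.002,0,0,0],[0,0,-0.002,0,0,0],[0,0,-0.002,0,0,0],[0,0,-0.03,0,0,0],[0,0,-0.07,0,0,0],[0,0,-0.12,0,0,0],[0,0,-0.14,0,0,0],[0,0,-0.14,0,0,0]], "fingers": 75}}

```text
t: 44.75
position: [0.4849, 0.1356, 0.2665]
ee_rot: [3.132, -0.001, 1.531]
contact_force: [0.3, -0.4, -0.7]
width: 0.709
grip_force: 0.0
```

```bash
python3 - <<'E'
from h import *
o=manip.get_obs();print(o['position'],o['ee_rot'],o['width'])
plan((.566,.365,.2625),np.pi/2)
E
```

```text
[0.48494733 0.13555281 0.2665129 ] [ 3.13150044e+00 -1.14471408e-03  1.53054311e+00] 0.7091068620420528
rows [0.2325 0.0717 0.005 ] [ 0.6 -0.1 -2.3] n>= 4.8675106173063805
```

>>> {"op": "send_rows", "data": {"rows": [[0.045,0.015,0,0,0,-1],[0.09,0.03,0,0,0,-2.3],[0.13,0.045,0,0.2,0,-2.3],[0.17,0.06,0,0.2,0,-2.3],[0.21,0.07,0,0.2,0,-2.3],[0.2325,0.0717,0.004,0.2,0,-2.3],[0.2325,0.0717,0.004,0.2,0,-2.3],[0.2325,0.0717,0.004,0.2,0,-2.3],[0.2325,0.0717,0.004,0.2,0,-2.3]], "fingers": 45}}

```text
t: 45.65
position: [0.5634, 0.3635, 0.2567]
ee_rot: [-3.139, 0.002, 1.57]
contact_force: [0.9, -0.7, 0.1]
width: 0.823
grip_force: 0.0
```

```bash
python3 - <<'E'
from h import *
o=manip.get_obs();print(o['position'],o['ee_rot'],o['width'])
c=cam('wrist');w=manip.grab_frame('wrist');s=manip.grab_frame('side')
cv2.imwrite('pics/w12.png',w);cv2.imwrite('pics/s12.png',s)
print('pred',proj(c,[.5655,.3945,.076]))
h=cv2.HoughCircles(cv2.medianBlur(w[60:250,220:420].max(2),5),cv2.HOUGH_GRADIENT,1,60,param1=80,param2=15,minRadius=20,maxRadius=32)
if h is not None:
  for q in h[0]: print(q+[220,60,0],atz(c,(q[0]+220,q[1]+60),.076)[:2])
plan((.5657,.395,.12),np.pi/2)
E
```

```text
[0.5633884  0.36350951 0.25665813] [-3.13854079e+00  1.67610529e-03  1.56995783e+00] 0.8231820896693166
pred [[319.83766111 176.56528822]]
[320.5        176.5         24.60000038] [0.56612289 0.39456059]
rows [0.0316 0.0022 0.1377] [-0.1  0.  -0.1] n>= 2.8251753462621303
```

>>> {"op": "send_rows", "data": {"rows": [[0.015,0.0024,0.03,0,0,0],[0.031,0.0024,0.07,0,0,0],[0.031,0.0024,0.115,0,0,0],[0.031,0.0024,0.15,0,0,0],[0.031,0.0024,0.185,0,0,0],[0.031,0.0024,0.215,0,0,0],[0.031,0.0024,0.232,0,0,0],[0.031,0.0024,0.237,0,0,0],[0.031,0.0024,0.237,0,0,0],[0.031,0.0024,0.237,0,0,0]]}}

```text
t: 46.75
position: [0.5672, 0.3961, 0.023]
ee_rot: [3.14, -0.001, 1.57]
contact_force: [-0.3, -0.5, -0.2]
width: 0.824
grip_force: 0.0
```

>>> {"op": "send_rows", "data": {"rows": [[0,0,0,0,0,0],[0,0,0,0,0,0],[0,0,0,0,0,0],[0,0,0,0,0,0],[0,0,0,0,0,0],[0,0,0,0,0,0]], "fingers": 255}}

```text
t: 47.35
position: [0.5669, 0.3962, 0.023]
ee_rot: [3.141, -0.001, 1.571]
contact_force: [-1.5, -1.2, 6.0]
width: 0.547
grip_force: 41.3
```

>>> {"op": "send_rows", "data": {"rows": [[0,0,-0.03,0,0,0],[0,0,-0.07,0,0,0],[0,0,-0.11,0,0,0],[0,0,-0.15,0,0,0],[0,0,-0.19,0,0,0],[0,0,-0.23,0,0,0],[0,0,-0.23,0,0,0],[0,0,-0.23,0,0,0]]}}

```text
t: 48.15
position: [0.5662, 0.3957, 0.2511]
ee_rot: [-3.141, -0.0, 1.571]
contact_force: [-1.1, 0.2, -3.0]
width: 0.547
grip_force: 42.5
```

```bash
python3 - <<'E'
from h import *
o=manip.get_obs();print(o['position'],o['ee_rot'])
plan((.4797,.0572,.24),np.pi/2-.041)
E
```

```text
[0.56622487 0.39571578 0.25105848] [-3.14093345e+00 -5.79933087e-05  1.57074964e+00]
rows [-0.3385 -0.0865  0.0111] [-0.  -0.   2.3] n>= 6.991474214009361
```

>>> {"op": "send_rows", "data": {"rows": [[-0.04,-0.03,0,0,0,1],[-0.08,-0.05,0,0,0,2.3],[-0.12,-0.07,0,0,0,2.3],[-0.16,-0.0865,0,0,0,2.3],[-0.2,-0.0865,0,0,0,2.3],[-0.24,-0.0865,0,0,0,2.3],[-0.28,-0.0865,0,0,0,2.3],[-0.315,-0.0865,0,0,0,2.3],[-0.3385,-0.0865,0,0,0,2.3],[-0.3385,-0.0865,0,0,0,2.3],[-0.3385,-0.0865,0,0,0,2.3],[-0.3385,-0.0865,0,0,0,2.3]]}}

```text
t: 49.35
position: [0.4788, 0.0577, 0.2492]
ee_rot: [-3.137, 0.0, 1.531]
contact_force: [0.0, 0.4, -3.3]
width: 0.545
grip_force: 42.8
```

```bash
python3 - <<'E'
from h import *
o=manip.get_obs();print(o['position'],o['ee_rot'])
plan((.4797,.0572,.135),np.pi/2-.041)
E
```

```text
[0.47881739 0.05773698 0.2491546 ] [-3.13681855e+00  4.43288360e-04  1.53125994e+00]
rows [-0.0005  0.0014  0.1141] [-0.3  0.   0.1] n>= 2.28318554584198
```

>>> {"op": "send_rows", "data": {"rows": [[0,0.001,0.02,0,0,0],[0,0.001,0.045,0,0,0],[0,0.001,0.07,0,0,0],[0,0.001,0.095,0,0,0],[0,0.001,0.108,0,0,0],[0,0.001,0.112,0,0,0],[0,0.001,0.113,0,0,0],[0,0.001,0.113,0,0,0]]}}

```text
t: 50.15
position: [0.4812, 0.0572, 0.1392]
ee_rot: [3.141, 0.001, 1.531]
contact_force: [0.1, 0.5, -1.3]
width: 0.543
grip_force: 42.6
```

>>> {"op": "send_rows", "data": {"rows": [[0,0,0.002,0,0,0],[0,0,0.004,0,0,0],[0,0,0.006,0,0,0],[0,0,0.007,0,0,0],[0,0,0.008,0,0,0],[0,0,0.008,0,0,0]]}}

```text
t: 50.75
position: [0.4802, 0.057, 0.1297]
ee_rot: [-3.139, 0.001, 1.53]
contact_force: [-0.7, -0.6, -2.2]
width: 0.545
grip_force: 42.6
```

>>> {"op": "send_rows", "data": {"rows": [[0,0,0.001,0,0,0],[0,0,0.002,0,0,0],[0,0,0.003,0,0,0],[0,0,0.003,0,0,0]]}}

```text
t: 51.15
position: [0.4806, 0.057, 0.1276]
ee_rot: [-3.14, 0.001, 1.531]
contact_force: [-1.8, 0.6, 0.3]
width: 0.546
grip_force: 43.2
```

>>> {"op": "send_rows", "data": {"rows": [[0,0,0.001,0,0,0],[0,0,0.001,0,0,0]]}}

```text
t: 51.35
position: [0.4806, 0.0571, 0.1274]
ee_rot: [-3.14, 0.001, 1.531]
contact_force: [-3.9, 1.2, 6.2]
width: 0.546
grip_force: 43.6
```

>>> {"op": "send_rows", "data": {"rows": [[0,0,0,0,0,0],[0,0,0,0,0,0],[0,0,0,0,0,0],[0,0,0,0,0,0],[0,0,-0.03,0,0,0],[0,0,-0.07,0,0,0],[0,0,-0.12,0,0,0],[-0.05,-0.05,-0.15,0,0,0],[-0.1,-0.09,-0.15,0,0,0],[-0.15,-0.13,-0.15,0,0,0],[-0.2,-0.13,-0.15,0,0,0],[-0.24,-0.13,-0.15,0,0,0]], "fingers": 75}}

```text
t: 52.55
position: [0.3481, -0.1438, 0.2766]
ee_rot: [3.14, 0.002, 1.532]
contact_force: [2.1, -0.8, 0.1]
width: 0.706
grip_force: 0.0
```

>>> {"op": "send_rows", "data": {"rows": [[-0.05,0,0,0,0,0],[-0.1,0,0,0,0,0],[-0.13,0,0,0,0,0],[-0.13,0,0,0,0,0],[-0.13,0,0,0,0,0]]}}

```text
t: 53.05
position: [0.3438, -0.273, 0.2756]
ee_rot: [-3.139, -0.0, 1.529]
contact_force: [-0.3, -0.1, 0.3]
width: 0.703
grip_force: 0.0
```

```bash
python3 - <<'E'
from h import *
s=manip.grab_frame('side');t=manip.grab_frame('top')
cv2.imwrite('pics/s13.png',s);cv2.imwrite('pics/t13.png',t)
m=np.zeros((600,800,3),np.uint8)
m[:420,:480]=cv2.resize(s[130:340,170:410],(480,420),interpolation=2)
m[420:600,:480]=cv2.resize(t[190:310,100:420],(480,180),interpolation=2)
m[:400,490:790]=cv2.resize(t[195:295,255:330],(300,400),interpolation=2)
m[400:600,490:790]=cv2.resize(t,(300,200),interpolation=3)
cv2.imwrite('pics/m13.png',m)
E
```

```text
(no output)
```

View pics/m13.png

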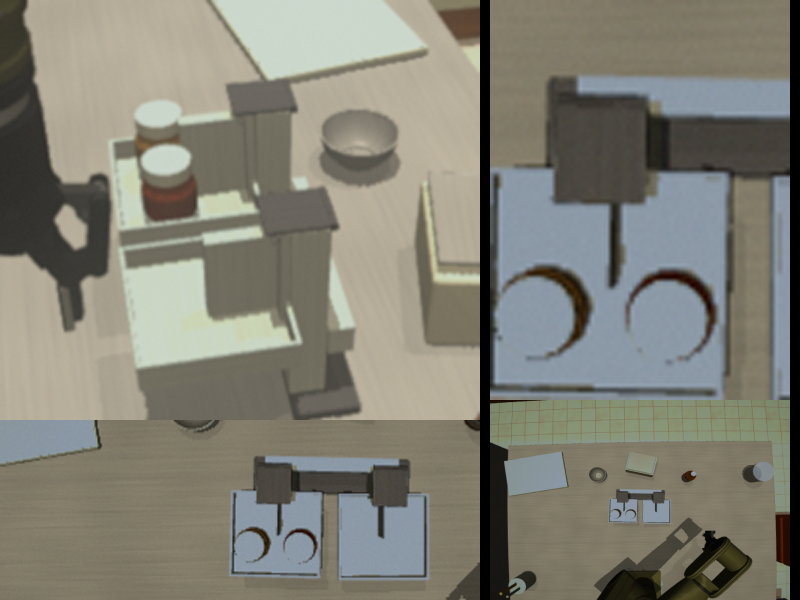

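Both trays are hung and locked under shut flaps, and both jars stand upright in the left tray. The bench is clear of jars, and the bowl, oil bottle and scale look untouched, so I'm handing in.

```bash
python3 -c "
from workcell import manip
print(manip.close_job())"
```

```text
the job is handed in; nothing more can be done
None
```

The job is handed in at about 53 s: both trays are locked home with their flaps shut, and the two jars on the bench stand upright in the left tray; seating took pushes of up to about 57 N at the wrist, more than the 6–15 N stated.

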